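# Empty the sample dish and stand it on the balance

## Task

Take the handled steel dish, tip its three stone lumps out into the square-cornered steel tray, then stand the empty dish upright on the balance's small round plate, with its whole base on the plate, and let go. All three lumps must stay in the tray; do not push the tray away or disturb the other things on the bench.

Things in the scene. Friction and masses are not known exactly. Their poses are not given: they have to be found in the camera images.
- dish: Open stainless-steel sample dish, conical: base 60 mm across, mouth 140 mm across, 42 mm high, wall 4 mm (about 46 degrees from the horizontal), about 0.2 kg. Origin: centre of its underside; z up out of the mouth. A straight round bar handle, 16 mm thick, runs towards its own -x, rising (23 degrees) from the rim at (-66, 0, 40) mm to its end at (-160, 0, 80) mm.
- dish_grip (a point): Point on the axis of the dish's handle, in the dish's frame at (-120, 0, 63) mm: a good place to grip across the handle. Axes parallel to the dish's.
- lump_a: Brown roundish stone lump, about 30 mm, 26 g, lying in the dish at the start. Origin at its centre.
- lump_b: Second such lump, in the dish. Origin at its centre.
- lump_c: Third such lump, in the dish. Origin at its centre.
- tray: Open rectangular steel tray, 150 mm (own x) by 170 mm (own y), 45 mm high, walls 4 mm, 0.6 kg, standing loose on the bench, empty. Origin: centre of its underside.
- balance: Laboratory balance, fixed: light grey body with control panel towards its own -x, from x = -115 to +75 mm and y = -85 to +85 mm, top at 51 mm, with a round metal weighing plate raised above it, 90 mm across, centred over the origin. Origin: on the bench, below the plate's centre.
- plate (a point): Centre of the top face of the balance's round weighing plate, 75 mm above the bench.
- petri_1: Bystander: closed clear round sample dish, 90 mm across, 18 mm high. Origin: centre of its underside.
- petri_2: Bystander: closed clear round sample dish, 90 mm across, 18 mm high. Origin: centre of its underside.
- jar: Bystander: amber jar, 58 mm across, 85 mm high. Origin: centre of its underside.
- bottle: Bystander: white bottle, 66 mm across, 165 mm high. Origin: centre of its underside.
- bowl: Bystander: white ceramic bowl with no handle, 110 mm across, 45 mm high. Origin: centre of its underside.
- beaker: Bystander: glass beaker, 72 mm across, 95 mm high. Origin: centre of its underside.

How it is judged:
By the outcome, as a careful person would: the job done as asked, in the order asked, and still so for the second after the job is handed in, with the robot touching nothing.
It also fails if it takes over 61 s, if anything falls off the work surface, if the arm or the gripper's body presses on something with over 40 N, if the wrist force passes 120 N, or if a joint passes its speed limit or range.

## Robot

A 6-joint arm with a two-finger parallel gripper is mounted at the origin on the work surface. World frame = base frame: x ahead of the robot, y to its left, z up, the work surface at z = 0. Lengths are in m, angles in rad, forces in N, time in s.
With the tool pointing down it reaches from about 0.25 to 0.775 m from the base axis. Payload 4 kg.
Tool frame: the origin (TCP) lies on the centre line of the jaws, within the pads' length; the fingertips stand 25 mm ahead of it and the grasp point (between the pads) lies 6 mm ahead of it; z points along the fingers, y is the line along which they close (so a half turn about z gives the same grasp; the last joint's range is limited). The gripper opens to 85 mm and grips with 20 to 120 N. Pads are 22 mm wide; open, the fingers measure 114 mm over their backs; the gripper's body (76 mm by 85 mm) begins 54 mm behind the grasp point. The pads swing forward as they close: fully open they stand 13 mm farther back than shut.
Start: joints at [-1.429, 0.087, 1.371, -0, 1.684, -0.103], TCP at [0.133, -0.534, 0.227] pointing down, gripper open.
Joint ranges: [-3.1, 3.1], [-0.76, 2.03], [0.27, 2.55], [-1.08, 4.22], [0.17, 2.65], [-2.57, 2.57]. Speed limits (rad/s): [2.79, 2.79, 3.14, 3.14, 3.14, 3.14].

## Interface

Orientations are given as a 3x3 rotation matrix whose columns are the frame's x, y, z axes.
In Python, from rig import env gives the robot as it stands. The module is installed in compiled form; this text tells all that it offers.
- The arm moves only by the tool step_arm, never from a script. Its argument "steps" is a list of rows, each a list of 3 entries, a list of its own where there are three numbers: the shift along the tool's x, y, z in m, then the turn, a rotation vector about the tool's x, y, z in rad, then the finger opening in m, from 0 to 0.0854. A call has 1 to 8 rows; each row is the pose to reach, as a shift and turn from the pose commanded when the call began, along the tool's axes at that moment; what a row does not reach only later rows make up. A row lasts 1/10 s, in which the tool goes at most 50 mm and 8.59 degrees, less where a joint would pass 70% of its speed; a pose out of reach is approached as far as the arm can. A call with a gripper value outside its range is refused whole. The fingers move at their own pace and stop on an object; the grip force is fixed at half the most. Time passes only in rows, so rows that repeat a pose let the fingers close. It gives the time, the measured TCP pose, the force, the opening and the grip force at its end, in the units of the state.
- env.observe(): the state, without advancing time (a new reading comes with each control period).
- env.grab_frame(name): name is "scene" or "side" or "wrist"; returns a dict with "color" (400x640x3 uint8, blue, green, red), "z_map" (400x640 float32, m along the optical axis (not along the pixel's ray), 0 where there is no reading), "fx", "fy", "cx", "cy" (pixels), "origin" and "attitude" of the camera in the world; the wrist camera has in their place "hand_eye" (4x4, takes a point from camera to tool coordinates, whose origin is the TCP and whose axes are the flange's). Camera axes: x right, y up, looking along -z (the intrinsics and any distortion apply to the point x, -y, -z); pixel columns grow to the right and rows downward; lengths in m; the calibration is good to about 2 mm. The wrist camera is an equidistant fisheye: a pixel r from the principal point sees the ray r / f radians off the axis. A picture is of the moment at which its call begins: read the wrist's pose just before it.
- env.hand_in(): hands the job in; it is judged then, once.
The state is a dict: "clock": time; "joint_pos": joint angles; "qvel": joint speeds; "effort": joint torques, N m; "tool_pos": TCP position; "orientation": TCP orientation; "force": force on the tool from outside, world axes, zero at the start; "ft_torque": the same for the moment, N m; "gripper_width": finger opening in m; "gripper_force": force on a finger pad.
Only numpy, scipy, OpenCV 4.12 (cv2) and the standard library are available. Lean on these libraries where they do the work, as an engineer would, in place of code of your own. Each camera call takes 0.05 s, during which the arm holds its last target. There are 200 camera calls.

## Working session

There is one attempt and no reset: what is moved stays moved. The work goes in short steps, Python scripts to look and compute and a tool call to move; the robot and the scene stay as the last step left them, time stands still between calls to the robot, and variables do not carry over. Pictures are saved under pics/ and viewed, at most 10 in all, crops included, and the job is handed in when it is done.

Besides the shell and the picture viewer there is one more tool, called after "Call:" by a JSON object that holds its "name" and its "arguments". step_arm: Moves the arm, as the interface text tells. Its arguments: {"type":"object","properties":{"steps":{"type":"array"}},"required":["steps"]}

```bash
mkdir -p pics
cat > h.py <<'E'
import numpy as np, cv2, pickle
def grab(n):
    from rig import env
    f=env.grab_frame(n); pickle.dump(f,open(f'pics/{n}.pkl','wb')); return f
def cloud(f):
    z=f['z_map']; v,u=np.mgrid[:z.shape[0],:z.shape[1]]
    P=np.stack([(u-f['cx'])/f['fx']*z,-(v-f['cy'])/f['fy']*z,-z],-1)
    W=P@np.array(f['attitude']).T+np.array(f['origin']); W[z==0]=np.nan
    return W
E
python3 - <<'E'
from h import *
from rig import env
print(env.observe())
a=grab('scene');b=grab('side')
for f,n in((a,'scene'),(b,'side')):
    cv2.imwrite(f'pics/{n}1.png',f['color']); print({k:f[k] for k in f if k not in('color','z_map')})
E
```

```text
{'clock': 0.0, 'joint_pos': array([-1.42911984e+00,  8.79587236e-02,  1.37230729e+00, -5.14546436e-06,
        1.68361175e+00, -1.03086182e-01]), 'qvel': array([-0.00054213, -0.00109059,  0.00059889, -0.00163301, -0.00090918,
       -0.00078381]), 'effort': array([-4.47370167e-04, -3.51869953e+01, -3.13273680e+01, -1.31389634e-04,
        1.06397565e-02, -7.62264193e-06]), 'tool_pos': array([ 0.13320554, -0.5330807 ,  0.22591021]), 'orientation': array([[ 9.70195042e-01,  2.42325140e-01, -3.27725447e-04],
       [ 2.42325253e-01, -9.70192433e-01,  2.26148953e-03],
       [ 2.30059019e-04, -2.27350208e-03, -9.99997389e-01]]), 'force': array([-1.49559407, -0.74506043, -0.35016004]), 'ft_torque': array([ 0.04073111,  0.03220329, -0.03337192]), 'gripper_force': 0.0, 'gripper_width': 0.08534178366418801}
{'fx': 372.94113681677686, 'fy': 372.94113681677686, 'cx': 317.38619876199937, 'cy': 208.4789511753636, 'origin': array([ 1.46726058, -0.10115032,  0.78245883]), 'attitude': array([[ 0.12776016, -0.62012953,  0.7740263 ],
       [ 0.99179231,  0.07591925, -0.10287993],
       [ 0.00503539,  0.78081729,  0.62473915]])}
{'fx': 371.2639299197657, 'fy': 371.2639299197657, 'cx': 316.38124510965486, 'cy': 198.63555820114257, 'origin': array([ 0.36876349, -0.7926876 ,  0.56249033]), 'attitude': array([[ 0.97050434,  0.10835336, -0.21536219],
       [-0.24064594,  0.48919972, -0.83831567],
       [ 0.0145208 ,  0.86541503,  0.50084525]])}
```

View pics/scene1.png

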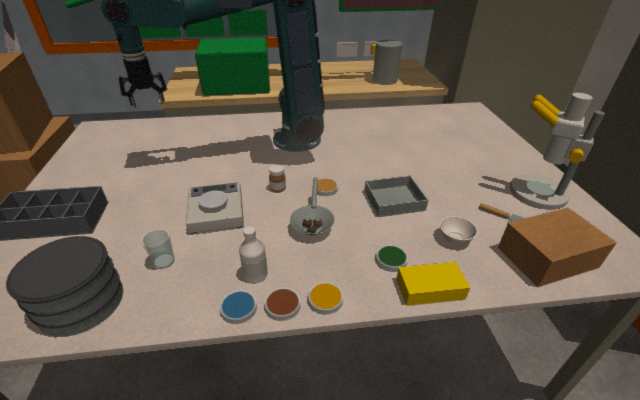

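View pics/side1.png

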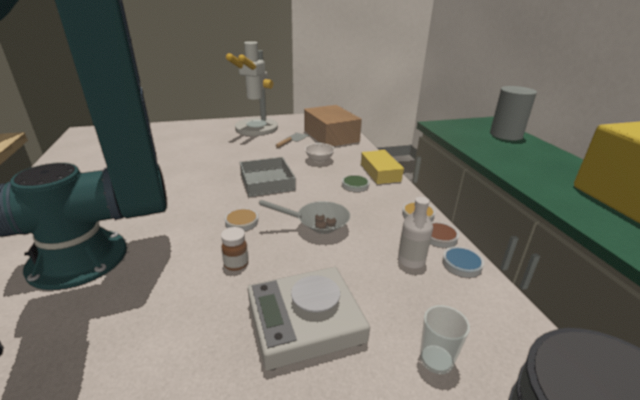

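The scene view shows the dish at (312,222) with its handle going up to (316,180), the tray at (395,196), the plate at (212,201), the jar at (277,178) and an orange petri at (326,186). The side view shows the dish at (325,218), its handle end at (264,205), the tray at (267,176) and the plate at (316,295).

Run:
```python
from h import *
S={n:pickle.load(open(f'pics/{n}.pkl','rb')) for n in('scene','side')}
C={n:cloud(f) for n,f in S.items()}
def pts(n,box,zl,zh):
    u0,v0,u1,v1=box; P=C[n][v0:v1,u0:u1].reshape(-1,3); return P[(P[:,2]>zl)&(P[:,2]<zh)]
def pr(t,P): print(t,len(P),np.round(np.nanmean(P,0),4),'min',np.round(P.min(0),3),'max',np.round(P.max(0),3))
for n,b in(('scene',(190,185,235,215)),('side',(285,268,345,322))):
    P=pts(n,b,.068,.085); pr('plate '+n,P); (c,r)=cv2.minEnclosingCircle(P[:,:2].astype('f4'));print(c,r)
for n,b in(('scene',(285,200,340,242)),('side',(295,200,355,240))):
    P=pts(n,b,.036,.047); pr('rim '+n,P);(c,r)=cv2.minEnclosingCircle(P[:,:2].astype('f4'));print(c,r)
for n,b in(('scene',(306,170,325,212)),('side',(255,195,305,222))):
    P=pts(n,b,.05,.1); pr('handle '+n,P)
    for z0 in(.05,.06,.07,.08):
        Q=P[(P[:,2]>=z0)&(P[:,2]<z0+.01)]
        if len(Q): print(z0,len(Q),Q.mean(0).round(4))
for n,b in(('scene',(355,170,435,222)),('side',(232,152,302,198))):
    P=pts(n,b,.036,.052); pr('tray '+n,P);print(cv2.minAreaRect(P[:,:2].astype('f4')))
for n,b in(('scene',(262,160,292,195)),('side',(218,225,252,272))):
    P=pts(n,b,.02,.12); pr('jar '+n,P)
for n,b in(('scene',(235,225,272,285)),('side',(395,195,440,270))):
    P=pts(n,b,.03,.2); pr('bottle '+n,P)
for n,b in(('scene',(310,175,345,197)),('side',(222,205,262,233))):
    P=pts(n,b,.01,.025); pr('petri '+n,P)
```

```text
plate scene 405 [ 0.4998 -0.3041  0.0723] min [ 0.453 -0.348  0.068] max [ 0.545 -0.26   0.076]
(0.4984108507633209, -0.3058166801929474) 0.04689144715666771
plate side 1416 [ 0.4942 -0.3087  0.0742] min [ 0.451 -0.35   0.069] max [ 0.539 -0.26   0.078]
(0.49545446038246155, -0.3049752414226532) 0.04578982666134834
rim scene 203 [0.576  0.0022 0.0392] min [ 0.519 -0.07   0.036] max [0.664 0.067 0.047]
(0.5902203321456909, 0.000535669329110533) 0.07396937161684036
rim side 291 [0.5927 0.014  0.0399] min [ 0.517 -0.07   0.036] max [0.661 0.067 0.047]
(0.5896298289299011, 0.00041008397238329053) 0.07261382788419724
handle scene 110 [0.4761 0.0208 0.0671] min [0.434 0.009 0.051] max [0.521 0.033 0.087]
0.05 34 [0.5033 0.0151 0.0555]
0.06 31 [0.48   0.0209 0.0649]
0.07 34 [0.4562 0.024  0.0754]
0.08 11 [0.4422 0.028  0.0833]
handle side 216 [0.4701 0.0164 0.0678] min [0.429 0.005 0.05 ] max [0.523 0.029 0.088]
0.05 61 [0.4989 0.0109 0.0547]
0.06 57 [0.4762 0.0149 0.0648]
0.07 68 [0.453  0.0196 0.0748]
0.08 30 [0.4389 0.0234 0.0838]
tray scene 301 [0.489  0.2965 0.0404] min [0.398 0.206 0.
[... 179 characters left out ...]
4   0.203 0.036] max [0.56  0.388 0.047]
((0.48005789518356323, 0.2968091368675232), (0.1507066786289215, 0.17717759311199188), 4.355582237243652)
jar scene 339 [ 0.3738 -0.0995  0.058 ] min [ 0.335 -0.129  0.02 ] max [ 0.392 -0.071  0.086]
jar side 865 [ 0.3572 -0.1145  0.0607] min [ 0.328 -0.131  0.02 ] max [ 0.387 -0.073  0.087]
bottle scene 992 [ 0.7815 -0.1767  0.0978] min [ 0.748 -0.211  0.03 ] max [ 0.799 -0.145  0.165]
bottle side 1452 [ 0.7506 -0.1958  0.0948] min [ 0.727 -0.214  0.03 ] max [ 0.789 -0.161  0.166]
petri scene 270 [0.3893 0.0754 0.0152] min [0.337 0.038 0.01 ] max [0.431 0.114 0.02 ]
petri side 533 [0.3822 0.0655 0.0173] min [0.339 0.026 0.01 ] max [0.427 0.115 0.021]
```

```bash
cat >> h.py <<'E'
from scipy.spatial.transform import Rotation as Ro
YAW=np.radians(-9); D0=np.array([.590,.0005,0.]); TH=40
def Rz(a): return Ro.from_euler('z',a).as_matrix()
def grasp(th=TH):  # tool in dish frame: R, p(TCP)
    s,c=np.sin(np.radians(th)),np.cos(np.radians(th))
    z=np.array([s,0,-c]); y=np.array([0,1.,0]); R=np.stack([np.cross(y,z),y,z],1)
    return R, np.array([-.120,0,.063])-.006*z
def tool(Rd,pd,back=0):
    R,p=grasp(); return Rd@R, pd+Rd@(p-back*R[:,2])
def rel(R,p,cur=None):
    if cur is None:
        from rig import env
        o=env.observe(); cur=(o['orientation'],o['tool_pos']); print('t',round(o['clock'],2),'q',np.round(o['joint_pos'],2),'tcp',np.round(o['tool_pos'],4),'F',np.round(o['force'],1),'w',round(o['gripper_width'],4))
    R0,p0=cur; d=R0.T@(p-p0); w=Ro.from_matrix(R0.T@R).as_rotvec()
    print('shift',d.round(4).tolist(),'turn',w.round(4).tolist(),'mm',round(1e3*np.linalg.norm(d)),'deg',round(np.degrees(np.linalg.norm(w)),1)); return R,p
E
python3 - <<'E'
from h import *
rel(*tool(Rz(YAW),D0+[0,0,.13],.05))
E
```

```text
t 0.1 q [-1.43  0.09  1.37 -0.    1.68 -0.1 ] tcp [ 0.1332 -0.5331  0.226 ] F [ 0.2 -0.2  0. ] w 0.0856
shift [0.4289, -0.468, -0.0088] turn [-0.9436, -0.195, -2.5916] mm 635 deg 158.4
```

Call:
{"name": "step_arm", "arguments": {"steps": [[[0.0,0.0,-0.03],[-0.05,-0.01,-0.13],0.085],[[0.428,-0.468,-0.009],[-0.944,-0.195,-2.592],0.085],[[0.428,-0.468,-0.009],[-0.944,-0.195,-2.592],0.085],[[0.428,-0.468,-0.009],[-0.944,-0.195,-2.592],0.085],[[0.428,-0.468,-0.009],[-0.944,-0.195,-2.592],0.085],[[0.428,-0.468,-0.009],[-0.944,-0.195,-2.592],0.085],[[0.428,-0.468,-0.009],[-0.944,-0.195,-2.592],0.085],[[0.428,-0.468,-0.009],[-0.944,-0.195,-2.592],0.085]]}}

```text
clock: 0.9
tool_pos: [0.2998, -0.2241, 0.2451]
orientation: [[0.222, 0.95, 0.222], [0.937, -0.145, -0.317], [-0.269, 0.278, -0.922]]
force: [1.9, 0.2, 0.6]
gripper_width: 0.085
gripper_force: 0.0
```

Run:
```python
from h import *
rel(*tool(Rz(YAW),D0+[0,0,.13],.05))
```

```text
t 0.9 q [-0.71 -0.61  1.93 -0.1   1.44 -0.52] tcp [ 0.2998 -0.2241  0.2451] F [1.9 0.2 0.6] w 0.085
shift [0.2661, 0.0906, -0.0403] turn [-0.5361, -0.1055, -1.4719] mm 284 deg 90.0
```

Call:
{"name": "step_arm", "arguments": {"steps": [[[0.266,0.091,-0.04],[-0.536,-0.106,-1.472],0.085],[[0.266,0.091,-0.04],[-0.536,-0.106,-1.472],0.085],[[0.266,0.091,-0.04],[-0.536,-0.106,-1.472],0.085],[[0.266,0.091,-0.04],[-0.536,-0.106,-1.472],0.085],[[0.266,0.091,-0.04],[-0.536,-0.106,-1.472],0.085],[[0.266,0.091,-0.04],[-0.536,-0.106,-1.472],0.085],[[0.266,0.091,-0.04],[-0.536,-0.106,-1.472],0.085],[[0.266,0.091,-0.04],[-0.536,-0.106,-1.472],0.085]]}}

```text
clock: 1.7
tool_pos: [0.4372, 0.0245, 0.2351]
orientation: [[-0.665, 0.477, 0.574], [0.444, 0.871, -0.209], [-0.6, 0.116, -0.791]]
force: [-1.1, 1.2, 0.3]
gripper_width: 0.085
gripper_force: 0.0
```

Run:
```python
from h import *
rel(*tool(Rz(YAW),D0+[0,0,.13],.05))
```

```text
t 1.7 q [ 0.14 -0.59  2.02 -0.33  1.13 -0.83] tcp [0.4372 0.0245 0.2351] F [-1.1  1.2  0.3] w 0.085
shift [0.0005, -0.0001, -0.0015] turn [-0.1245, -0.0286, -0.3407] mm 2 deg 20.8
```

Call:
{"name": "step_arm", "arguments": {"steps": [[[0.0,0.0,-0.001],[-0.125,-0.029,-0.341],0.085],[[0.0,0.0,-0.001],[-0.125,-0.029,-0.341],0.085],[[0.0,0.0,-0.001],[-0.125,-0.029,-0.341],0.085],[[0.0,0.0,-0.001],[-0.125,-0.029,-0.341],0.085]]}}

```text
clock: 2.1
tool_pos: [0.4361, 0.0217, 0.2365]
orientation: [[-0.753, 0.168, 0.636], [0.131, 0.986, -0.106], [-0.644, 0.004, -0.765]]
force: [-0.5, 1.0, 0.8]
gripper_width: 0.0851
gripper_force: 0.0
```

```bash
cat >> h.py <<'E'
def pour(phi,lip,yaw=np.radians(4)):
    Rd=Rz(yaw)@Ro.from_euler('x',np.radians(phi)).as_matrix()
    return tool(Rd,np.array(lip)-Rd@np.array([0,-.07,.042]))
E
python3 - <<'E'
from h import *
L=[.481,.32,.12]
c=rel(*pour(0,L))
c=rel(*pour(60,L),c); c=rel(*pour(100,L),c); print(c)
E
```

```text
t 2.1 q [-0.   -0.68  2.08 -0.12  1.05 -1.38] tcp [0.4361 0.0217 0.2365] F [-0.5  1.   0.8] w 0.0851
shift [0.1687, 0.34, -0.0216] turn [-0.151, 0.0026, -0.1854] mm 380 deg 13.7
shift [-0.0307, -0.0572, -0.0366] turn [-0.8022, -0.0, 0.6731] mm 75 deg 60.0
shift [-0.0251, -0.0328, -0.0299] turn [-0.5348, 0.0, 0.4488] mm 51 deg 40.0
(array([[-0.8083358 ,  0.01211308,  0.58859707],
       [ 0.57804365, -0.17322518,  0.79740741],
       [ 0.1116189 ,  0.98480775,  0.13302222]]), array([0.36005128, 0.27408843, 0.1844918 ]))
```

Call:
{"name": "step_arm", "arguments": {"steps": [[[0.169,0.34,-0.022],[-0.151,0.003,-0.185],0.085],[[0.169,0.34,-0.022],[-0.151,0.003,-0.185],0.085],[[0.169,0.34,-0.022],[-0.151,0.003,-0.185],0.085],[[0.169,0.34,-0.022],[-0.151,0.003,-0.185],0.085],[[0.169,0.34,-0.022],[-0.151,0.003,-0.185],0.085],[[0.169,0.34,-0.022],[-0.151,0.003,-0.185],0.085],[[0.169,0.34,-0.022],[-0.151,0.003,-0.185],0.085],[[0.169,0.34,-0.022],[-0.151,0.003,-0.185],0.085]]}}

```text
clock: 2.9
tool_pos: [0.3502, 0.3851, 0.1453]
orientation: [[-0.764, -0.074, 0.642], [-0.056, 0.997, 0.047], [-0.643, 0.0, -0.766]]
force: [0.4, -0.6, 0.1]
gripper_width: 0.0854
gripper_force: 0.0
```

Run:
```python
from h import *
L=[.481,.32,.12]
c=rel(*pour(0,L)); rel(*pour(60,L))
```

```text
t 2.9 q [ 1.07 -0.18  1.95 -0.67  1.05 -0.33] tcp [0.3502 0.3851 0.1453] F [ 0.4 -0.6  0.1] w 0.0854
shift [-0.0018, -0.0041, 0.0011] turn [0.0026, 0.0007, 0.0027] mm 5 deg 0.2
t 2.9 q [ 1.07 -0.18  1.95 -0.67  1.05 -0.33] tcp [0.3502 0.3851 0.1453] F [ 0.4 -0.6  0.1] w 0.0854
shift [-0.0324, -0.0612, -0.0357] turn [-0.7996, -0.0014, 0.6758] mm 78 deg 60.0
```

Call:
{"name": "step_arm", "arguments": {"steps": [[[-0.032,-0.061,-0.036],[-0.8,-0.001,0.676],0.085],[[-0.032,-0.061,-0.036],[-0.8,-0.001,0.676],0.085],[[-0.032,-0.061,-0.036],[-0.8,-0.001,0.676],0.085],[[-0.032,-0.061,-0.036],[-0.8,-0.001,0.676],0.085],[[-0.032,-0.061,-0.036],[-0.8,-0.001,0.676],0.085],[[-0.032,-0.061,-0.036],[-0.8,-0.001,0.676],0.085],[[-0.032,-0.061,-0.036],[-0.8,-0.001,0.676],0.085],[[-0.032,-0.061,-0.036],[-0.8,-0.001,0.676],0.085]]}}

```text
clock: 3.7
tool_pos: [0.3563, 0.3227, 0.192]
orientation: [[-0.808, -0.032, 0.588], [0.475, 0.554, 0.684], [-0.348, 0.832, -0.433]]
force: [-0.3, -0.3, -0.8]
gripper_width: 0.0851
gripper_force: 0.0
```

Run:
```python
from h import *
L=[.481,.32,.12]
c=rel(*pour(60,L)); rel(*pour(105,L))
```

```text
t 3.7 q [ 0.24 -0.75  2.42  0.96  0.69 -1.53] tcp [0.3563 0.3227 0.192 ] F [-0.3 -0.3 -0.8] w 0.0851
shift [0.0, 0.0019, 0.0005] turn [-0.0541, -0.011, 0.0365] mm 2 deg 3.8
t 3.7 q [ 0.24 -0.75  2.42  0.96  0.69 -1.53] tcp [0.3563 0.3227 0.192 ] F [-0.3 -0.3 -0.8] w 0.0851
shift [-0.0252, -0.0393, -0.0298] turn [-0.6583, -0.0078, 0.5383] mm 55 deg 48.7
```

Run:
```python
from h import *
L=[.46,.31,.12]
c=rel(*pour(60,L,.96)); c=rel(*pour(105,L,.96),c);print(c)
```

```text
t 3.7 q [ 0.24 -0.75  2.42  0.96  0.69 -1.53] tcp [0.3563 0.3227 0.192 ] F [-0.3 -0.3 -0.8] w 0.0851
shift [-0.0691, -0.0588, -0.0606] turn [-0.3485, 0.7456, -0.329] mm 109 deg 50.8
shift [-0.027, -0.0386, -0.0322] turn [-0.6016, -0.0, 0.5048] mm 57 deg 45.0
(array([[-0.94796568,  0.21202238, -0.2375028 ],
       [-0.2714471 , -0.1484379 ,  0.95093778],
       [ 0.16636568,  0.96592583,  0.19826689]]), array([0.42406103, 0.1839672 , 0.18099001]))
```

Call:
{"name": "step_arm", "arguments": {"steps": [[[-0.069,-0.059,-0.061],[-0.348,0.746,-0.329],0.085],[[-0.069,-0.059,-0.061],[-0.348,0.746,-0.329],0.085],[[-0.069,-0.059,-0.061],[-0.348,0.746,-0.329],0.085],[[-0.069,-0.059,-0.061],[-0.348,0.746,-0.329],0.085],[[-0.069,-0.059,-0.061],[-0.348,0.746,-0.329],0.085],[[-0.069,-0.059,-0.061],[-0.348,0.746,-0.329],0.085],[[-0.069,-0.059,-0.061],[-0.348,0.746,-0.329],0.085],[[-0.069,-0.059,-0.061],[-0.348,0.746,-0.329],0.085]]}}

```text
clock: 4.5
tool_pos: [0.3801, 0.215, 0.1919]
orientation: [[-0.896, -0.406, -0.18], [-0.313, 0.291, 0.904], [-0.314, 0.867, -0.387]]
force: [0.2, -0.1, -0.5]
gripper_width: 0.0851
gripper_force: 0.0
```

Run:
```python
from h import *
L=[.46,.31,.12]
c=rel(*pour(60,L,.96)); c=rel(*pour(105,L,.96))
```

```text
t 4.5 q [-0.31  0.04  1.92  0.99  1.84 -2.49] tcp [0.3801 0.215  0.1919] F [ 0.2 -0.1 -0.5] w 0.0851
shift [0.0007, 0.0023, 0.0005] turn [-0.0027, -0.0066, -0.0051] mm 2 deg 0.5
t 4.5 q [-0.31  0.04  1.92  0.99  1.84 -2.49] tcp [0.3801 0.215  0.1919] F [ 0.2 -0.1 -0.5] w 0.0851
shift [-0.0263, -0.0363, -0.0317] turn [-0.6058, -0.004, 0.498] mm 55 deg 44.9
```

Call:
{"name": "step_arm", "arguments": {"steps": [[[-0.026,-0.036,-0.032],[-0.606,-0.004,0.498],0.085],[[-0.026,-0.036,-0.032],[-0.606,-0.004,0.498],0.085],[[-0.026,-0.036,-0.032],[-0.606,-0.004,0.498],0.085],[[-0.026,-0.036,-0.032],[-0.606,-0.004,0.498],0.085],[[-0.026,-0.036,-0.032],[-0.606,-0.004,0.498],0.085],[[-0.026,-0.036,-0.032],[-0.606,-0.004,0.498],0.085],[[-0.026,-0.036,-0.032],[-0.606,-0.004,0.498],0.085]]}}

```text
clock: 5.2
tool_pos: [0.4211, 0.1848, 0.1826]
orientation: [[-0.949, 0.209, -0.237], [-0.271, -0.149, 0.951], [0.163, 0.967, 0.198]]
force: [-0.2, 0.3, 0.6]
gripper_width: 0.0849
gripper_force: 0.0
```

Run:
```python
from h import *
L=[.46,.31,.12]
c=rel(*pour(105,L,.96)); c=rel(*pour(0,L,.96))
```

```text
t 5.2 q [-0.36  0.53  1.82  1.27  2.14 -2.21] tcp [0.4211 0.1848 0.1826] F [-0.2  0.3  0.6] w 0.0849
shift [-0.0028, -0.0008, -0.0018] turn [-0.0007, 0.0003, 0.0035] mm 3 deg 0.2
t 5.2 q [-0.36  0.53  1.82  1.27  2.14 -2.21] tcp [0.4211 0.1848 0.1826] F [-0.2  0.3  0.6] w 0.0849
shift [0.0616, -0.0639, 0.0747] turn [1.4026, 0.0022, -1.1752] mm 116 deg 104.8
```

Run:
```python
from h import *
c=rel(*pour(60,[.46,.31,.14],.96));c=rel(*tool(Rz(.2),D0+[.0,.1,.12],.05),c)
```

```text
t 5.2 q [-0.36  0.53  1.82  1.27  2.14 -2.21] tcp [0.4211 0.1848 0.1826] F [-0.2  0.3  0.6] w 0.0849
shift [0.0371, 0.0163, 0.0458] turn [0.6008, 0.0011, -0.5015] mm 61 deg 44.8
shift [-0.0114, -0.0552, -0.1478] turn [1.204, -0.3972, -0.1122] mm 158 deg 72.9
```

Call:
{"name": "step_arm", "arguments": {"steps": [[[0.0,0.0,-0.03],[0.0,0.0,1.2],0.085],[[0.0,0.0,-0.03],[0.0,0.0,1.2],0.085],[[0.0,0.0,-0.03],[0.0,0.0,1.2],0.085],[[0.0,0.0,-0.03],[0.0,0.0,1.2],0.085],[[0.0,0.0,-0.03],[0.0,0.0,1.2],0.085],[[0.0,0.0,-0.03],[0.0,0.0,1.2],0.085],[[0.0,0.0,-0.03],[0.0,0.0,1.2],0.085],[[0.0,0.0,-0.03],[0.0,0.0,1.2],0.085]]}}

```text
clock: 6.0
tool_pos: [0.4292, 0.1557, 0.1786]
orientation: [[-0.151, 0.959, -0.238], [-0.232, 0.2, 0.952], [0.961, 0.199, 0.193]]
force: [0.0, 0.4, -0.2]
gripper_width: 0.0848
gripper_force: 0.0
```

Call:
{"name": "step_arm", "arguments": {"steps": [[[0.0,0.0,0.0],[0.0,0.0,1.2],0.085],[[0.0,0.0,0.0],[0.0,0.0,1.2],0.085],[[0.0,0.0,0.0],[0.0,0.0,1.2],0.085],[[0.0,0.0,0.0],[0.0,0.0,1.2],0.085],[[0.0,0.0,0.0],[0.0,0.0,1.2],0.085],[[0.0,0.0,0.0],[0.0,0.0,1.2],0.085],[[0.0,0.0,0.0],[0.0,0.0,1.2],0.085],[[0.0,0.0,0.0],[0.0,0.0,1.2],0.085]]}}

```text
clock: 6.8
tool_pos: [0.4292, 0.1557, 0.1786]
orientation: [[0.839, 0.489, -0.238], [0.102, 0.289, 0.952], [0.534, -0.823, 0.193]]
force: [0.6, 0.1, 1.3]
gripper_width: 0.085
gripper_force: 0.0
```

```bash
sed -i 's/y=np.array(\[0,1.,0\])/y=np.array([0,-1.,0])/' h.py
python3 - <<'E'
from h import *
c=rel(*pour(60,[.46,.31,.14],.96));rel(*tool(Rz(.2),D0+[.0,.1,.12],.05),c);c=rel(*tool(Rz(YAW),D0,.1))
E
```

```text
t 6.8 q [-0.41  0.56  1.78  1.23  2.17  0.19] tcp [0.4292 0.1557 0.1786] F [0.6 0.1 1.3] w 0.085
shift [-0.0179, -0.036, 0.0761] turn [-0.5506, -0.2142, 0.2191] mm 86 deg 36.1
shift [0.0114, 0.0552, -0.1478] turn [-1.204, 0.3972, -0.1122] mm 158 deg 72.9
t 6.8 q [-0.41  0.56  1.78  1.23  2.17  0.19] tcp [0.4292 0.1557 0.1786] F [0.6 0.1 1.3] w 0.085
shift [-0.0522, -0.0202, -0.1204] turn [-1.953, 0.3058, 0.0408] mm 133 deg 113.3
```

Call:
{"name": "step_arm", "arguments": {"steps": [[[0.043,-0.066,0.015],[-1.953,0.306,0.041],0.085],[[0.043,-0.066,0.015],[-1.953,0.306,0.041],0.085],[[0.043,-0.066,0.015],[-1.953,0.306,0.041],0.085],[[0.043,-0.066,0.015],[-1.953,0.306,0.041],0.085],[[0.043,-0.066,0.015],[-1.953,0.306,0.041],0.085],[[0.043,-0.066,0.015],[-1.953,0.306,0.041],0.085],[[0.043,-0.066,0.015],[-1.953,0.306,0.041],0.085],[[0.043,-0.066,0.015],[-1.953,0.306,0.041],0.085]]}}

```text
clock: 7.6
tool_pos: [0.429, 0.1537, 0.2601]
orientation: [[0.821, 0.308, 0.481], [-0.076, -0.776, 0.626], [0.566, -0.551, -0.614]]
force: [0.2, 0.7, -0.8]
gripper_width: 0.0851
gripper_force: 0.0
```

Run:
```python
from h import *
c=rel(*tool(Rz(YAW),D0,.1))
```

```text
t 7.6 q [-0.4  -0.55  2.07  0.89  1.4   0.97] tcp [0.429  0.1537 0.2601] F [ 0.2  0.7 -0.8] w 0.0851
shift [-0.0765, 0.1522, -0.0183] turn [-0.7696, 0.1112, 0.0138] mm 171 deg 44.6
```

Call:
{"name": "step_arm", "arguments": {"steps": [[[-0.077,0.152,-0.018],[-0.77,0.111,0.014],0.085],[[-0.077,0.152,-0.018],[-0.77,0.111,0.014],0.085],[[-0.077,0.152,-0.018],[-0.77,0.111,0.014],0.085],[[-0.077,0.152,-0.018],[-0.77,0.111,0.014],0.085],[[-0.077,0.152,-0.018],[-0.77,0.111,0.014],0.085],[[-0.077,0.152,-0.018],[-0.77,0.111,0.014],0.085],[[-0.077,0.152,-0.018],[-0.77,0.111,0.014],0.085]]}}

```text
clock: 8.3
tool_pos: [0.404, 0.0338, 0.1427]
orientation: [[0.759, -0.147, 0.634], [-0.116, -0.989, -0.09], [0.641, -0.005, -0.768]]
force: [-0.1, -0.2, -0.3]
gripper_width: 0.0852
gripper_force: 0.0
```

Run:
```python
from h import *
c=rel(*tool(Rz(YAW),D0,.0))
f=grab('wrist'); cv2.imwrite('pics/w1.png',f['color']); print(f['fx'],f['cx'],f['cy'],f['hand_eye'])
```

```text
t 8.3 q [ 0.04 -0.75  2.29 -0.14  0.92  1.8 ] tcp [0.404  0.0338 0.1427] F [-0.1 -0.2 -0.3] w 0.0852
shift [0.0019, 0.0048, 0.0993] turn [-0.0101, 0.0028, 0.0046] mm 99 deg 0.7
309.70691628693146 317.3520622490308 195.81720092853422 [[-7.81761941e-04  9.44909024e-01  3.27332132e-01  8.42260138e-02]
 [ 9.99999487e-01  9.49334953e-04 -3.52161037e-04 -5.49521592e-04]
 [-6.43507976e-04  3.27331689e-01 -9.44909282e-01 -1.46635613e-01]
 [ 0.00000000e+00  0.00000000e+00  0.00000000e+00  1.00000000e+00]]
```

View pics/w1.png

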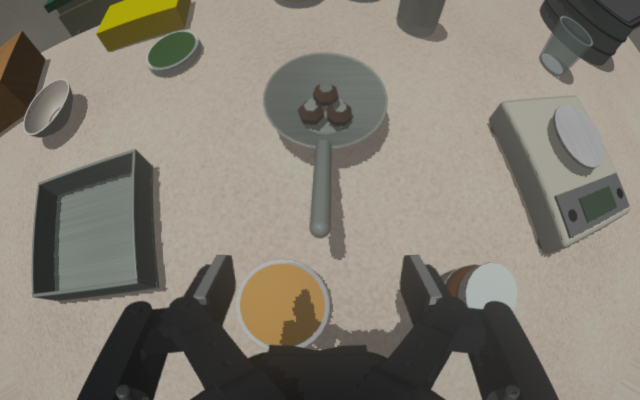

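```bash
cat >> h.py <<'E'
def wproj(f,o,P):
    T=np.array(f['hand_eye']); pt=np.array(o['orientation']).T@(np.array(P)-o['tool_pos'])
    x,y,z=T[:3,:3].T@(pt-T[:3,3]); y,z=-y,-z
    r=np.hypot(x,y); a=np.arctan2(r,z)*f['fx']/r; return f['cx']+a*x, f['cy']+a*y
E
python3 - <<'E'
from h import *
from rig import env
f=pickle.load(open('pics/wrist.pkl','rb')); o=env.observe()
for d in([-.16,0,.08],[-.12,0,.063],[-.08,0,.046],[0,0,0],[.07,0,.042],[-.07,0,.042],[0,.07,.042],[0,-.07,.042]):
    print(d,np.round(wproj(f,o,D0+Rz(YAW)@np.array(d)),1))
E
```

```text
[-0.16, 0, 0.08] [324.2 231.1]
[-0.12, 0, 0.063] [324.  190.6]
[-0.08, 0, 0.046] [323.8 158.4]
[0, 0, 0] [323.3 117.8]
[0.07, 0, 0.042] [323.6  53.3]
[-0.07, 0, 0.042] [323.7 151.3]
[0, 0.07, 0.042] [260.5  97. ]
[0, -0.07, 0.042] [386.6  98. ]
```

```bash
sed -i 's/np.radians(-9); D0=np.array(\[.590,.0005/np.radians(-10.5); D0=np.array([.590,-.001/' h.py
python3 - <<'E'
from h import *
rel(*tool(Rz(YAW),D0,0))
E
```

```text
t 8.35 q [ 0.04 -0.75  2.29 -0.14  0.92  1.8 ] tcp [0.4041 0.0341 0.143 ] F [-0.5 -0.3 -0.1] w 0.0849
shift [0.0018, 0.0034, 0.0997] turn [-0.0278, 0.0025, 0.0245] mm 100 deg 2.1
```

Call:
{"name": "step_arm", "arguments": {"steps": [[[0.002,0.003,0.02],[-0.028,0.002,0.025],0.085],[[0.002,0.003,0.05],[-0.028,0.002,0.025],0.085],[[0.002,0.003,0.08],[-0.028,0.002,0.025],0.085],[[0.002,0.003,0.1],[-0.028,0.002,0.025],0.085],[[0.002,0.003,0.1],[-0.028,0.002,0.025],0.085]]}}

```text
clock: 8.85
tool_pos: [0.4673, 0.0191, 0.0631]
orientation: [[0.759, -0.188, 0.624], [-0.145, -0.982, -0.12], [0.635, 0.0, -0.772]]
force: [-0.1, 0.4, 0.5]
gripper_width: 0.0849
gripper_force: 0.0
```

Run:
```python
from h import *
rel(*tool(Rz(YAW),D0,0))
```

```text
t 8.85 q [ 0.01 -0.42  2.3  -0.22  0.6   1.91] tcp [0.4673 0.0191 0.0631] F [-0.1  0.4  0.5] w 0.0849
shift [0.0032, -0.0026, -0.0032] turn [0.004, 0.01, -0.0043] mm 5 deg 0.7
```

Call:
{"name": "step_arm", "arguments": {"steps": [[[0.003,-0.003,-0.003],[0.0,0.01,0.0],0.085],[[0.003,-0.003,-0.003],[0.0,0.01,0.0],0.05],[[0.003,-0.003,-0.003],[0.0,0.01,0.0],0.02],[[0.003,-0.003,-0.003],[0.0,0.01,0.0],0.0],[[0.003,-0.003,-0.003],[0.0,0.01,0.0],0.0],[[0.003,-0.003,-0.003],[0.0,0.01,0.0],0.0],[[0.003,-0.003,-0.003],[0.0,0.01,0.0],0.0],[[0.003,-0.003,-0.003],[0.0,0.01,0.0],0.0]]}}

```text
clock: 9.65
tool_pos: [0.4688, 0.0227, 0.0687]
orientation: [[0.751, -0.187, 0.633], [-0.143, -0.982, -0.12], [0.645, -0.0, -0.765]]
force: [-3.6, 1.1, 3.3]
gripper_width: 0.0128
gripper_force: 58.6
```

Run:
```python
from h import *
rel(*tool(Rz(YAW),D0,0))
rel(*tool(Rz(YAW),D0+[0,0,.1],0))
```

```text
t 9.65 q [ 0.02 -0.43  2.29 -0.24  0.6   1.93] tcp [0.4688 0.0227 0.0687] F [-3.6  1.1  3.3] w 0.0128
shift [-0.001, 0.0012, 0.0006] turn [0.0029, -0.0023, -0.0037] mm 2 deg 0.3
t 9.65 q [ 0.02 -0.43  2.29 -0.24  0.6   1.93] tcp [0.4688 0.0227 0.0687] F [-3.6  1.1  3.3] w 0.0128
shift [0.0635, 0.0012, -0.0759] turn [0.0029, -0.0023, -0.0037] mm 99 deg 0.3
```

Call:
{"name": "step_arm", "arguments": {"steps": [[[0.006,0.0,-0.008],[0,0,0],0.0],[[0.013,0.0,-0.015],[0,0,0],0.0],[[0.019,0.0,-0.023],[0,0,0],0.0],[[0.026,0.0,-0.031],[0,0,0],0.0],[[0.032,0.0,-0.038],[0,0,0],0.0],[[0.038,0.0,-0.046],[0,0,0],0.0],[[0.038,0.0,-0.046],[0,0,0],0.0],[[0.038,0.0,-0.046],[0,0,0],0.0]]}}

```text
clock: 10.45
tool_pos: [0.4684, 0.0227, 0.1287]
orientation: [[0.751, -0.187, 0.634], [-0.143, -0.982, -0.12], [0.645, -0.0, -0.764]]
force: [-0.6, -0.5, -2.4]
gripper_width: 0.0129
gripper_force: 61.6
```

Run:
```python
from h import *
rel(*tool(Rz(YAW),D0,0))
a=grab('scene');b=grab('side');w=grab('wrist')
i=np.vstack([cv2.resize(a['color'][160:260,240:420],(540,300)),cv2.resize(b['color'][150:260,230:420],(540,300))])
cv2.imwrite('pics/l1.png',i)
C=cloud(a);P=C[195:245,285:345].reshape(-1,3)
for f,bx in((a,(285,190,345,240)),(b,(292,170,360,240))):
    P=cloud(f)[bx[1]:bx[3],bx[0]:bx[2]].reshape(-1,3);P=P[P[:,2]>.05];print(len(P),P.min(0).round(3),P.max(0).round(3))
```

```text
t 10.45 q [ 0.02 -0.52  2.21 -0.2   0.76  1.87] tcp [0.4684 0.0227 0.1287] F [-0.6 -0.5 -2.4] w 0.0129
shift [-0.0393, 0.0012, 0.0467] turn [0.0028, -0.0029, -0.0038] mm 61 deg 0.3
1107 [ 0.523 -0.068  0.05 ] [0.66  0.069 0.1  ]
1266 [ 0.511 -0.07   0.051] [0.658 0.07  0.108]
```

View pics/l1.png

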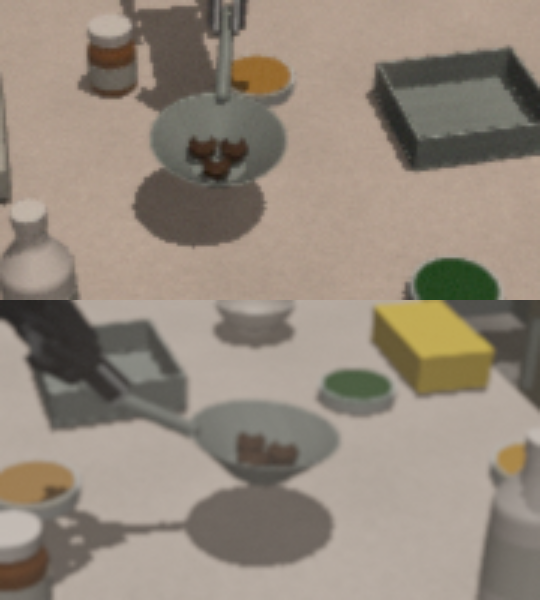

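Lifted level, with the three lumps still in the dish (crop, dish at (215,145) in the top half); nothing else is disturbed.

Run:
```python
from h import *
from rig import env
o=env.observe()
R1,p1=pour(0,[.46,.31,.118],.96); R0,p0=o['orientation'],o['tool_pos']
w=Ro.from_matrix(R1@R0.T).as_rotvec(); print(w,p0,p1)
# dish-frame interpolation: yaw about the dish centre path
a,b=YAW,.96; d0=D0+[0,0,.06]; d1=p1-Rz(.96)@grasp()[1]; print('dish end',d1)
rows=[]
for k in range(1,25):
    s=.5-.5*np.cos(np.pi*k/24)
    R,p=tool(Rz(a+s*(b-a)),d0+s*(d1-d0)); rows.append((R,p))
for c in range(3):
    Rb,pb=(R0,p0) if c==0 else rows[8*c-1]
    print([[ (Rb.T@(p-pb)).round(3).tolist(), Ro.from_matrix(Rb.T@R).as_rotvec().round(3).tolist(),0.0] for R,p in rows[8*c:8*c+8]])
```

```text
[-1.19485371e-04  7.47738639e-04  1.14801325e+00] [0.46776157 0.02273411 0.12722389] [0.33162228 0.24868401 0.14359627]
dish end [0.40265659 0.3501464  0.076     ]
[[[-0.0, 0.0, -0.001], [0.006, -0.001, -0.007], 0.0], [[-0.002, -0.002, -0.003], [0.016, -0.001, -0.018], 0.0], [[-0.006, -0.005, -0.006], [0.031, -0.001, -0.037], 0.0], [[-0.011, -0.01, -0.011], [0.052, -0.001, -0.062], 0.0], [[-0.017, -0.016, -0.017], [0.079, -0.001, -0.094], 0.0], [[-0.024, -0.024, -0.024], [0.111, -0.001, -0.132], 0.0], [[-0.032, -0.032, -0.032], [0.147, -0.001, -0.175], 0.0], [[-0.04, -0.042, -0.04], [0.187, -0.001, -0.222], 0.0]]
[[[-0.006, -0.013, -0.006], [0.043, -0.0, -0.051], 0.0], [[-0.012, -0.027, -0.012], [0.089, -0.0, -0.106], 0.0], [[-0.017, -0.042, -0.018], [0.136, 0.0, -0.162], 0.0], [[-0.022, -0.057, -0.024], [0.184, -0.0, -0.219], 0.0], [[-0.027, -0.072, -0.029], [0.232, -0.0, -0.276], 0.0], [[-0.031, -0.088, -0.034], [0.279, 0.0, -0.332], 0.0], [[-0.034, -0.103, -0.038], [0.324, -0.0, -0.387], 0.0], [[-0.037, -0.117, -0.042], [0.367, 0.0, -0.438], 0.0]]
[[[0.004, -0.014, 0.002], [0.04, -0.0, -0.048], 0.0], [[0.008, -0.026, 0.004], [0.076, 0.0, -0.091], 0.0], [[0.011, -0.037, 0.006], [0.108, 0.0, -0.128], 0.0], [[0.014, -0.046, 0.008], [0.134, 0.0, -0.16], 0.0], [[0.017, -0.053, 0.01], [0.156, 0.0, -0.186], 0.0], [[0.019, -0.059, 0.011], [0.171, 0.0, -0.204], 0.0], [[0.02, -0.062, 0.012], [0.181, -0.0, -0.215], 0.0], [[0.02, -0.063, 0.012], [0.184, 0.0, -0.219], 0.0]]
```

```bash
cat > kin.py <<'E'
import numpy as np
from scipy.optimize import least_squares
from scipy.spatial.transform import Rotation as Ro
D=[([-1.429,.088,1.372,0,1.684,-.103],[.1332,-.5331,.2259],[0,.0023,-1]),
([-.71,-.61,1.93,-.1,1.44,-.52],[.2998,-.2241,.2451],[.222,-.317,-.922]),
([.14,-.59,2.02,-.33,1.13,-.83],[.4372,.0245,.2351],[.574,-.209,-.791]),
([0,-.68,2.08,-.12,1.05,-1.38],[.4361,.0217,.2365],[.636,-.106,-.765]),
([1.07,-.18,1.95,-.67,1.05,-.33],[.3502,.3851,.1453],[.642,.047,-.766]),
([.24,-.75,2.42,.96,.69,-1.53],[.3563,.3227,.192],[.588,.684,-.433]),
([-.31,.04,1.92,.99,1.84,-2.49],[.3801,.215,.1919],[-.18,.904,-.387]),
([-.36,.53,1.82,1.27,2.14,-2.21],[.4211,.1848,.1826],[-.237,.951,.198]),
([-.41,.56,1.78,1.23,2.17,.19],[.4292,.1557,.1786],[-.238,.952,.193]),
([-.4,-.55,2.07,.89,1.4,.97],[.429,.1537,.2601],[.481,.626,-.614]),
([.02,-.43,2.29,-.24,.6,1.93],[.4688,.0227,.0687],[.633,-.12,-.765]),
([.02,-.52,2.21,-.2,.76,1.87],[.4684,.0227,.1287],[.634,-.12,-.764])]
def fk(q,k):
    a1,h,b,a2,a3x,a3z,d6=k
    R1=Ro.from_euler('z',q[0]); R2=R1*Ro.from_euler('y',q[1]); R3=R2*Ro.from_euler('y',q[2])
    wc=R1.apply([a1,b,h])+R2.apply([0,0,a2])+R3.apply([a3x,0,a3z])
    R5=R3*Ro.from_euler('z',q[3])*Ro.from_euler('y',q[4]); return wc,R5,d6
def res(k):
    e=[]
    for q,p,z in D:
        wc,R5,d6=fk(q,k); zt=R5.apply([0,0,1]); e+=list(wc+d6*zt-p)+list(.2*(zt-z))
    return e
S=least_squares(res,[0,.3,.05,.3,0,.3,.2]); K=S.x
def solve(R,p,q0):
    zt=R[:,2]; wc0=p-K[6]*zt
    def f(q):
        wc,R5,_=fk(q,K); return np.r_[wc-wc0,.2*(R5.apply([0,0,1])-zt)]
    r=least_squares(f,q0[:5]); _,R5,_=fk(r.x,K); M=R5.inv().as_matrix()@R
    return r.x,np.arctan2(M[1,0],M[0,0]),np.linalg.norm(r.fun)
if __name__=='__main__': print(K.round(4),np.abs(S.fun).max(),np.sqrt(np.mean(S.fun**2)))
E
python3 kin.py
python3 - <<'E'
from h import *; from kin import solve
q=[.02,-.52,2.21,-.2,.76]
d0=D0+[0,0,.06]
R1,p1=pour(0,[.46,.31,.118],.96); d1=p1-Rz(.96)@grasp()[1]
for k in range(0,9):
    s=k/8; R,p=tool(Rz(YAW+s*(.96-YAW)),d0+s*(d1-d0)); q,q6,e=solve(R,p,q); print(s,q.round(2),round(q6,2),round(e,4))
for ph in range(15,110,15):
    R,p=pour(ph,[.46,.31,.118-.04*min(1,ph/60)],.96); q,q6,e=solve(R,p,q); print(ph,q.round(2),round(q6,2),round(e,4))
E
```

```text
[0.     0.1516 0.0571 0.4501 0.1007 0.4996 0.3289] 0.005327091016495034 0.0013208554242500558
0.0 [ 0.01 -0.51  2.21 -0.18  0.76] -2.86 0.0
0.125 [-0.   -0.61  2.26 -0.03  0.8 ] -3.09 0.0
0.25 [-0.02 -0.7   2.29  0.11  0.85] 2.98 0.0
0.375 [-0.04 -0.76  2.31  0.23  0.92] 2.78 0.0
0.5 [-0.05 -0.79  2.32  0.33  0.99] 2.61 0.0
0.625 [-0.05 -0.8   2.32  0.42  1.05] 2.46 0.0
0.75 [-0.02 -0.78  2.31  0.48  1.09] 2.34 0.0
0.875 [ 0.02 -0.74  2.29  0.53  1.12] 2.23 0.0
1.0 [ 0.09 -0.68  2.26  0.57  1.14] 2.13 0.0
15 [-0.09 -0.51  2.18  0.74  1.35] 2.06 0.0
30 [-0.2  -0.31  2.1   0.84  1.52] 2.06 0.0
45 [-0.27 -0.11  2.03  0.91  1.66] 2.08 0.0
60 [-0.32  0.1   1.96  0.97  1.79] 2.13 0.0
75 [-0.34  0.29  1.89  1.05  1.91] 2.22 0.0
90 [-0.36  0.46  1.84  1.13  2.02] 2.31 0.0
105 [-0.36  0.62  1.8   1.22  2.11] 2.42 0.0
```

```bash
cat > plan.py <<'E'
from h import *; from kin import solve
import json
def emit(rows,q,g=0.0,cur=None):
    from rig import env
    o=env.observe(); Rb,pb=cur or (o['orientation'],o['tool_pos'])
    lo=np.array([-3.1,-.76,.27,-1.08,.17,-2.57]);hi=np.array([3.1,2.03,2.55,4.22,2.65,2.57]); m=9; ql=None; dq=0
    for R,p in rows:
        q,q6,e=solve(R,p,q); Q=np.r_[q,(q6-np.pi/2+np.pi)%(2*np.pi)-np.pi]; m=min(m,(Q-lo).min(),(hi-Q).min())
        if ql is not None: dq=max(dq,abs(Q-ql).max()*10)
        ql=Q
    print('limit margin',round(m,3),'max rate',round(dq,2),'end q',Q.round(2))
    for c in range(0,len(rows),8):
        if c: Rb,pb=rows[c-1]
        print(json.dumps([[(Rb.T@(p-pb)).round(3).tolist(),Ro.from_matrix(Rb.T@R).as_rotvec().round(3).tolist(),g] for R,p in rows[c:c+8]]))
E
python3 - <<'E'
from plan import *
d0=D0+[0,0,.06]; R1,p1=pour(0,[.46,.31,.118],.96); d1=p1-Rz(.96)@grasp()[1]
rows=[]
for k in range(1,25):
    s=.5-.5*np.cos(np.pi*k/24)
    rows.append(tool(Rz(YAW+s*(.96-YAW)),d0+s*(d1-d0)+.06*np.sin(np.pi*s)*np.array([.95,.3,0])))
emit(rows,[.02,-.52,2.21,-.2,.76])
rows2=[pour(106*(.5-.5*np.cos(np.pi*k/32)),[.46,.31,.118-.04*min(1,k/16)],.96) for k in range(1,33)]
print('pour');emit(rows2,[ .09,-.68,2.26,.57,1.14],cur=rows[-1])
E
```

```text
limit margin 0.082 max rate 0.97 end q [ 0.09 -0.68  2.26  0.57  1.14  0.56]
[[[0.001, -0.0, -0.0], [0.006, -0.001, -0.007], 0.0], [[-0.0, -0.003, -0.001], [0.016, -0.001, -0.018], 0.0], [[-0.001, -0.009, -0.002], [0.031, -0.001, -0.037], 0.0], [[-0.003, -0.016, -0.004], [0.052, -0.001, -0.062], 0.0], [[-0.004, -0.025, -0.006], [0.079, -0.001, -0.094], 0.0], [[-0.006, -0.036, -0.009], [0.111, -0.001, -0.132], 0.0], [[-0.009, -0.048, -0.012], [0.147, -0.001, -0.175], 0.0], [[-0.012, -0.062, -0.016], [0.187, -0.001, -0.222], 0.0]]
[[[-0.001, -0.015, -0.002], [0.043, -0.0, -0.051], 0.0], [[-0.002, -0.03, -0.004], [0.089, -0.0, -0.106], 0.0], [[-0.005, -0.045, -0.008], [0.136, 0.0, -0.162], 0.0], [[-0.009, -0.061, -0.013], [0.184, -0.0, -0.219], 0.0], [[-0.015, -0.076, -0.019], [0.232, -0.0, -0.276], 0.0], [[-0.022, -0.09, -0.026], [0.279, 0.0, -0.332], 0.0], [[-0.029, -0.104, -0.034], [0.324, -0.0, -0.387], 0.0], [[-0.037, -0.117, -0.042], [0.367, 0.0, -0.438], 0.0]]
[[[-0.002, -0.016, -0.003], [0.04, -0.0, -0.048], 0.0], [[-0.004, -0.032, -0.005], [0.076, 0.0, -0.091], 0.0], [[-0.006, 
[... 1362 characters left out ...]
206, 0.0, 0.173], 0.0], [[0.015, 0.013, -0.017], [0.271, -0.0, 0.228], 0.0], [[0.017, 0.017, -0.021], [0.334, -0.0, 0.28], 0.0], [[0.02, 0.022, -0.024], [0.394, -0.0, 0.33], 0.0], [[0.022, 0.026, -0.026], [0.45, -0.0, 0.377], 0.0], [[0.024, 0.03, -0.029], [0.501, -0.0, 0.42], 0.0]]
[[[0.003, 0.002, -0.003], [0.047, -0.0, 0.039], 0.0], [[0.005, 0.003, -0.006], [0.088, 0.0, 0.074], 0.0], [[0.007, 0.005, -0.008], [0.124, 0.0, 0.104], 0.0], [[0.009, 0.007, -0.01], [0.154, -0.0, 0.129], 0.0], [[0.01, 0.008, -0.012], [0.177, 0.0, 0.149], 0.0], [[0.011, 0.009, -0.013], [0.194, 0.0, 0.163], 0.0], [[0.011, 0.009, -0.013], [0.204, -0.0, 0.171], 0.0], [[0.011, 0.009, -0.014], [0.208, 0.0, 0.174], 0.0]]
```

Call:
{"name": "step_arm", "arguments": {"steps": [[[0.001,0.0,0.0],[0.006,-0.001,-0.007],0.0],[[0.0,-0.003,-0.001],[0.016,-0.001,-0.018],0.0],[[-0.001,-0.009,-0.002],[0.031,-0.001,-0.037],0.0],[[-0.003,-0.016,-0.004],[0.052,-0.001,-0.062],0.0],[[-0.004,-0.025,-0.006],[0.079,-0.001,-0.094],0.0],[[-0.006,-0.036,-0.009],[0.111,-0.001,-0.132],0.0],[[-0.009,-0.048,-0.012],[0.147,-0.001,-0.175],0.0],[[-0.012,-0.062,-0.016],[0.187,-0.001,-0.222],0.0]]}}

```text
clock: 11.4
tool_pos: [0.4605, 0.0879, 0.1327]
orientation: [[0.761, 0.106, 0.64], [0.081, -0.994, 0.068], [0.644, 0.0, -0.765]]
force: [-0.3, -0.2, -2.8]
gripper_width: 0.013
gripper_force: 61.2
```

Call:
{"name": "step_arm", "arguments": {"steps": [[[-0.001,-0.015,-0.002],[0.043,0.0,-0.051],0.0],[[-0.002,-0.03,-0.004],[0.089,0.0,-0.106],0.0],[[-0.005,-0.045,-0.008],[0.136,0.0,-0.162],0.0],[[-0.009,-0.061,-0.013],[0.184,0.0,-0.219],0.0],[[-0.015,-0.076,-0.019],[0.232,0.0,-0.276],0.0],[[-0.022,-0.09,-0.026],[0.279,0.0,-0.332],0.0],[[-0.029,-0.104,-0.034],[0.324,0.0,-0.387],0.0],[[-0.037,-0.117,-0.042],[0.367,0.0,-0.438],0.0]]}}

```text
clock: 12.2
tool_pos: [0.3935, 0.1983, 0.1414]
orientation: [[0.595, 0.627, 0.504], [0.481, -0.779, 0.402], [0.644, 0.004, -0.765]]
force: [0.1, -0.0, -3.1]
gripper_width: 0.0126
gripper_force: 61.1
```

Call:
{"name": "step_arm", "arguments": {"steps": [[[-0.002,-0.016,-0.003],[0.04,0.0,-0.048],0.0],[[-0.004,-0.032,-0.005],[0.076,0.0,-0.091],0.0],[[-0.006,-0.045,-0.008],[0.108,0.0,-0.128],0.0],[[-0.007,-0.057,-0.01],[0.134,0.0,-0.16],0.0],[[-0.008,-0.066,-0.011],[0.156,0.0,-0.186],0.0],[[-0.009,-0.073,-0.013],[0.171,0.0,-0.204],0.0],[[-0.01,-0.077,-0.013],[0.181,0.0,-0.215],0.0],[[-0.01,-0.078,-0.013],[0.184,0.0,-0.219],0.0]]}}

```text
clock: 13.0
tool_pos: [0.3324, 0.2491, 0.1444]
orientation: [[0.438, 0.819, 0.37], [0.628, -0.573, 0.526], [0.643, 0.002, -0.766]]
force: [-0.1, -0.2, -2.9]
gripper_width: 0.0129
gripper_force: 61.2
```

Run:
```python
from plan import *
rel(*pour(0,[.46,.31,.118],.96))
a=grab('scene');b=grab('side')
cv2.imwrite('pics/p0.png',np.vstack([cv2.resize(a['color'][120:240,280:460],(450,300)),cv2.resize(b['color'][110:230,180:360],(450,300))]))
emit([pour(96*(.5-.5*np.cos(np.pi*k/32)),[.46,.31,.118-.02*min(1,k/16)],.96) for k in range(1,33)],[ .09,-.68,2.26,.57,1.14])
```

```text
t 13.0 q [ 0.09 -0.68  2.26  0.57  1.13  0.57] tcp [0.3324 0.2491 0.1444] F [-0.1 -0.2 -2.9] w 0.0129
shift [-0.0011, -0.0005, 0.0001] turn [0.001, -0.0007, 0.0014] mm 1 deg 0.1
limit margin 0.085 max rate 0.62 end q [-0.36  0.49  1.82  1.18  2.07  0.83]
[[[-0.002, -0.001, 0.001], [0.005, -0.001, 0.003], 0.0], [[-0.002, -0.0, 0.001], [0.014, -0.001, 0.011], 0.0], [[-0.002, 0.0, 0.001], [0.029, -0.001, 0.024], 0.0], [[-0.002, 0.001, 0.001], [0.05, -0.001, 0.042], 0.0], [[-0.001, 0.002, -0.0], [0.077, -0.001, 0.064], 0.0], [[0.0, 0.004, -0.001], [0.11, -0.001, 0.092], 0.0], [[0.001, 0.005, -0.003], [0.147, -0.001, 0.123], 0.0], [[0.003, 0.008, -0.005], [0.189, -0.001, 0.159], 0.0]]
[[[0.002, 0.002, -0.002], [0.047, 0.0, 0.039], 0.0], [[0.004, 0.004, -0.005], [0.097, 0.0, 0.082], 0.0], [[0.006, 0.007, -0.007], [0.151, 0.0, 0.127], 0.0], [[0.008, 0.011, -0.01], [0.208, 0.0, 0.175], 0.0], [[0.011, 0.015, -0.013], [0.267, 0.0, 0.224], 0.0], [[0.013, 0.019, -0.015], [0.329, -0.0, 0.276], 0.0], [[0.014, 0.024, -0.017], [0.391, 0.0, 0.328], 0.0], [[0.016, 0.029, -0.019], [0.454, 0.0, 0.381], 0.0]]
[[[0.004, 0.002, -0.004], [0.063, -0.0, 0.053], 0.0], [[0.007, 0.005, -0.008], [0.125, -0.0, 0.105], 0.0], [[0.01, 0.008, -0.012], [0.186, -0.0, 0.156], 0.0], [[0.013, 0.012, -0.016], [0.246, -0.0, 0.206], 0.0], [[0.016, 0.015, -0.019], [0.303, -0.0, 0.254], 0.0], [[0.018, 0.019, -0.022], [0.357, 0.0, 0.299], 0.0], [[0.021, 0.023, -0.024], [0.407, -0.0, 0.342], 0.0], [[0.022, 0.026, -0.027], [0.454, -0.0, 0.381], 0.0]]
[[[0.002, 0.002, -0.003], [0.042, 0.0, 0.035], 0.0], [[0.005, 0.003, -0.005], [0.08, -0.0, 0.067], 0.0], [[0.006, 0.004, -0.008], [0.112, -0.0, 0.094], 0.0], [[0.008, 0.006, -0.009], [0.139, -0.0, 0.117], 0.0], [[0.009, 0.007, -0.011], [0.16, -0.0, 0.135], 0.0], [[0.01, 0.008, -0.012], [0.176, -0.0, 0.147], 0.0], [[0.01, 0.008, -0.012], [0.185, -0.0, 0.155], 0.0], [[0.01, 0.008, -0.012], [0.188, 0.0, 0.158], 0.0]]
```

View pics/p0.png

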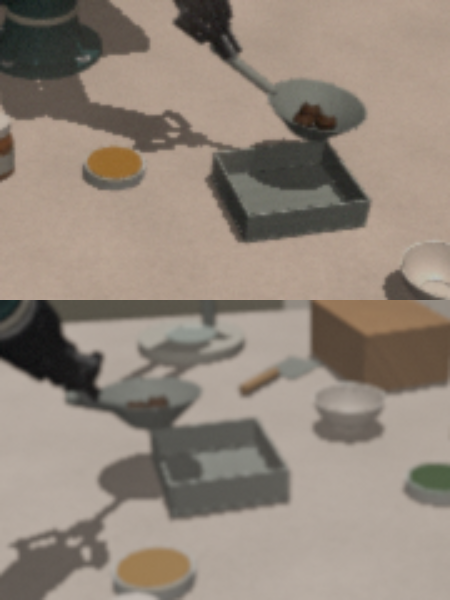

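The dish is held behind the tray's rear edge with its lip over the tray and the lumps still inside, so I'll pour.

Call:
{"name": "step_arm", "arguments": {"steps": [[[-0.002,-0.001,0.001],[0.005,-0.001,0.003],0.0],[[-0.002,0.0,0.001],[0.014,-0.001,0.011],0.0],[[-0.002,0.0,0.001],[0.029,-0.001,0.024],0.0],[[-0.002,0.001,0.001],[0.05,-0.001,0.042],0.0],[[-0.001,0.002,0.0],[0.077,-0.001,0.064],0.0],[[0.0,0.004,-0.001],[0.11,-0.001,0.092],0.0],[[0.001,0.005,-0.003],[0.147,-0.001,0.123],0.0],[[0.003,0.008,-0.005],[0.189,-0.001,0.159],0.0]]}}

```text
clock: 13.9
tool_pos: [0.3392, 0.2432, 0.1507]
orientation: [[0.569, 0.794, 0.216], [0.536, -0.557, 0.634], [0.623, -0.245, -0.742]]
force: [-0.9, -0.1, -3.0]
gripper_width: 0.0126
gripper_force: 61.2
```

Call:
{"name": "step_arm", "arguments": {"steps": [[[0.002,0.002,-0.002],[0.047,0.0,0.039],0.0],[[0.004,0.004,-0.005],[0.097,0.0,0.082],0.0],[[0.006,0.007,-0.007],[0.151,0.0,0.127],0.0],[[0.008,0.011,-0.01],[0.208,0.0,0.175],0.0],[[0.011,0.015,-0.013],[0.267,0.0,0.224],0.0],[[0.013,0.019,-0.015],[0.329,0.0,0.276],0.0],[[0.014,0.024,-0.017],[0.391,0.0,0.328],0.0],[[0.016,0.029,-0.019],[0.454,0.0,0.381],0.0]]}}

```text
clock: 14.7
tool_pos: [0.3688, 0.2228, 0.1675]
orientation: [[0.832, 0.546, -0.095], [0.35, -0.385, 0.854], [0.43, -0.744, -0.512]]
force: [-0.6, 1.0, -3.4]
gripper_width: 0.0126
gripper_force: 60.9
```

Call:
{"name": "step_arm", "arguments": {"steps": [[[0.004,0.002,-0.004],[0.063,0.0,0.053],0.0],[[0.007,0.005,-0.008],[0.125,0.0,0.105],0.0],[[0.01,0.008,-0.012],[0.186,0.0,0.156],0.0],[[0.013,0.012,-0.016],[0.246,0.0,0.206],0.0],[[0.016,0.015,-0.019],[0.303,0.0,0.254],0.0],[[0.018,0.019,-0.022],[0.357,0.0,0.299],0.0],[[0.021,0.023,-0.024],[0.407,0.0,0.342],0.0],[[0.022,0.026,-0.027],[0.454,0.0,0.381],0.0]]}}

```text
clock: 15.5
tool_pos: [0.4045, 0.1977, 0.1707]
orientation: [[0.962, 0.114, -0.248], [0.258, -0.081, 0.963], [0.09, -0.99, -0.107]]
force: [0.2, 0.4, -1.2]
gripper_width: 0.0124
gripper_force: 59.8
```

Call:
{"name": "step_arm", "arguments": {"steps": [[[0.002,0.002,-0.003],[0.042,0.0,0.035],0.0],[[0.005,0.003,-0.005],[0.08,0.0,0.067],0.0],[[0.006,0.004,-0.008],[0.112,0.0,0.094],0.0],[[0.008,0.006,-0.009],[0.139,0.0,0.117],0.0],[[0.009,0.007,-0.011],[0.16,0.0,0.135],0.0],[[0.01,0.008,-0.012],[0.176,0.0,0.147],0.0],[[0.01,0.008,-0.012],[0.185,0.0,0.155],0.0],[[0.01,0.008,-0.012],[0.188,0.0,0.158],0.0]]}}

```text
clock: 16.3
tool_pos: [0.4153, 0.1893, 0.1656]
orientation: [[0.963, -0.087, -0.255], [0.261, 0.061, 0.964], [-0.068, -0.994, 0.081]]
force: [0.7, -0.4, -2.1]
gripper_width: 0.013
gripper_force: 59.5
```

Run:
```python
from plan import *
rel(*pour(96,[.46,.31,.098],.96))
a=grab('scene');b=grab('side')
cv2.imwrite('pics/p1.png',np.vstack([cv2.resize(a['color'][120:240,280:460],(450,300)),cv2.resize(b['color'][110:230,180:360],(450,300))]))
```

```text
t 16.3 q [-0.36  0.49  1.82  1.19  2.07  0.83] tcp [0.4153 0.1893 0.1656] F [ 0.7 -0.4 -2.1] w 0.013
shift [0.0006, 0.0006, 0.0002] turn [-0.0011, -0.0005, -0.0012] mm 1 deg 0.1
```

View pics/p1.png

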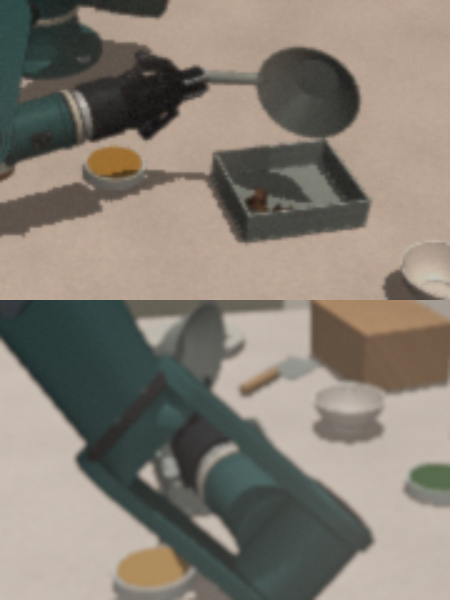

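The dish is empty, with lumps visible in the tray near (262,200). I'll untip, then move over to the balance.

```bash
cat > b.py <<'E'
from plan import *
A=[pour(96*(.5+.5*np.cos(np.pi*k/16)),[.46,.31,.098+.045*min(1,k/12)],.96) for k in range(1,17)]
Rl,pl=A[-1]; d1=pl-Rz(.96)@grasp()[1]
PL=np.array([.497,-.305,.135]); YB=np.radians(-32)
B=[]
for k in range(1,33):
    s=.5-.5*np.cos(np.pi*k/32)
    B.append(tool(Rz(.96+s*(YB-.96)),d1+s*(PL-d1)+np.sin(np.pi*s)*np.array([.15,.0,.03])))
E
python3 - <<'E'
from b import *
print(d1);emit(A,[-.36,.49,1.82,1.19,2.07]); print('B');emit(B,[.09,-.68,2.26,.57,1.14],cur=A[-1])
E
```

```text
[0.40265659 0.3501464  0.101     ]
limit margin 0.066 max rate 1.2 end q [ 0.09 -0.69  2.22  0.56  1.18  0.6 ]
[[[-0.0, -0.003, 0.001], [-0.013, -0.0, -0.011], 0.0], [[-0.003, -0.008, 0.004], [-0.049, -0.0, -0.042], 0.0], [[-0.007, -0.013, 0.009], [-0.109, -0.0, -0.091], 0.0], [[-0.012, -0.018, 0.015], [-0.189, -0.0, -0.158], 0.0], [[-0.018, -0.022, 0.023], [-0.286, -0.0, -0.24], 0.0], [[-0.025, -0.025, 0.031], [-0.397, -0.0, -0.333], 0.0], [[-0.033, -0.026, 0.04], [-0.517, -0.0, -0.434], 0.0], [[-0.04, -0.025, 0.049], [-0.642, -0.0, -0.539], 0.0]]
[[[-0.006, -0.006, 0.007], [-0.125, -0.0, -0.105], 0.0], [[-0.012, -0.01, 0.014], [-0.246, 0.0, -0.206], 0.0], [[-0.017, -0.012, 0.02], [-0.357, 0.0, -0.299], 0.0], [[-0.021, -0.014, 0.026], [-0.454, 0.0, -0.381], 0.0], [[-0.026, -0.011, 0.031], [-0.534, 0.0, -0.448], 0.0], [[-0.03, -0.009, 0.035], [-0.593, 0.0, -0.498], 0.0], [[-0.032, -0.008, 0.038], [-0.629, 0.0, -0.528], 0.0], [[-0.032, -0.007, 0.039], [-0.642, 0.0, -0.539], 0.0]]
B
limit margin 0.066 max rate 0.51 end q [-0.77 -0.63  2.12  0.17  0.97  1.31]
[[[-0.0, 0.002, -0.001], [-
[... 1005 characters left out ...]
.021, 0.086, -0.019], [-0.187, -0.0, 0.223], 0.0], [[-0.03, 0.105, -0.026], [-0.23, -0.0, 0.274], 0.0], [[-0.041, 0.122, -0.033], [-0.271, 0.0, 0.323], 0.0], [[-0.052, 0.139, -0.04], [-0.31, -0.0, 0.369], 0.0], [[-0.063, 0.154, -0.046], [-0.345, -0.0, 0.411], 0.0]]
[[[-0.004, 0.018, -0.001], [-0.032, -0.0, 0.038], 0.0], [[-0.007, 0.034, -0.001], [-0.061, 0.0, 0.072], 0.0], [[-0.01, 0.048, -0.002], [-0.085, -0.0, 0.102], 0.0], [[-0.013, 0.059, -0.003], [-0.106, -0.0, 0.126], 0.0], [[-0.014, 0.069, -0.003], [-0.122, -0.0, 0.145], 0.0], [[-0.016, 0.075, -0.003], [-0.134, 0.0, 0.159], 0.0], [[-0.017, 0.079, -0.003], [-0.141, 0.0, 0.168], 0.0], [[-0.017, 0.081, -0.003], [-0.143, 0.0, 0.17], 0.0]]
```

Call:
{"name": "step_arm", "arguments": {"steps": [[[0.0,-0.003,0.001],[-0.013,0.0,-0.011],0.0],[[-0.003,-0.008,0.004],[-0.049,0.0,-0.042],0.0],[[-0.007,-0.013,0.009],[-0.109,0.0,-0.091],0.0],[[-0.012,-0.018,0.015],[-0.189,0.0,-0.158],0.0],[[-0.018,-0.022,0.023],[-0.286,0.0,-0.24],0.0],[[-0.025,-0.025,0.031],[-0.397,0.0,-0.333],0.0],[[-0.033,-0.026,0.04],[-0.5,0.0,-0.42],0.0],[[-0.04,-0.025,0.049],[-0.6,0.0,-0.504],0.0]]}}

```text
clock: 17.2
tool_pos: [0.3661, 0.2246, 0.1983]
orientation: [[0.846, 0.52, -0.117], [0.342, -0.362, 0.867], [0.408, -0.774, -0.484]]
force: [-0.2, -0.0, -1.9]
gripper_width: 0.013
gripper_force: 60.4
```

Call:
{"name": "step_arm", "arguments": {"steps": [[[-0.006,-0.006,0.007],[-0.1,0.0,-0.084],0.0],[[-0.012,-0.01,0.014],[-0.21,0.0,-0.176],0.0],[[-0.017,-0.012,0.02],[-0.32,0.0,-0.268],0.0],[[-0.021,-0.014,0.026],[-0.42,0.0,-0.352],0.0],[[-0.026,-0.011,0.031],[-0.52,0.0,-0.436],0.0],[[-0.03,-0.009,0.035],[-0.6,0.0,-0.504],0.0],[[-0.032,-0.008,0.038],[-0.66,0.0,-0.554],0.0],[[-0.032,-0.007,0.039],[-0.684,0.0,-0.574],0.0]]}}

```text
clock: 18.0
tool_pos: [0.3284, 0.2509, 0.1704]
orientation: [[0.436, 0.821, 0.367], [0.63, -0.57, 0.527], [0.643, 0.001, -0.766]]
force: [-0.1, -0.5, -2.6]
gripper_width: 0.0125
gripper_force: 60.6
```

Run:
```python
from b import *
rel(*A[-1])
```

```text
t 18.0 q [ 0.1  -0.7   2.22  0.55  1.19  0.61] tcp [0.3284 0.2509 0.1704] F [-0.1 -0.5 -2.6] w 0.0125
shift [-0.0012, 0.0039, 0.0014] turn [-0.0016, 0.0002, 0.0037] mm 4 deg 0.2
```

Good; on to the balance.

Call:
{"name": "step_arm", "arguments": {"steps": [[[0.0,0.004,0.0],[-0.002,0.0,0.003],0.0],[[-0.001,0.009,-0.002],[-0.009,0.0,0.011],0.0],[[-0.002,0.018,-0.005],[-0.021,0.0,0.025],0.0],[[-0.003,0.029,-0.008],[-0.037,0.0,0.044],0.0],[[-0.004,0.042,-0.013],[-0.058,0.0,0.069],0.0],[[-0.006,0.059,-0.018],[-0.082,0.0,0.098],0.0],[[-0.008,0.077,-0.025],[-0.111,0.0,0.132],0.0],[[-0.011,0.098,-0.032],[-0.143,0.0,0.17],0.0]]}}

```text
clock: 18.8
tool_pos: [0.3958, 0.1685, 0.1888]
orientation: [[0.569, 0.669, 0.478], [0.512, -0.743, 0.43], [0.643, -0.0, -0.766]]
force: [1.0, 0.3, -2.4]
gripper_width: 0.013
gripper_force: 60.4
```

Call:
{"name": "step_arm", "arguments": {"steps": [[[0.001,0.023,-0.005],[-0.035,0.0,0.042],0.0],[[0.001,0.047,-0.01],[-0.074,0.0,0.088],0.0],[[0.001,0.072,-0.016],[-0.115,0.0,0.137],0.0],[[0.0,0.097,-0.022],[-0.158,0.0,0.189],0.0],[[-0.003,0.122,-0.029],[-0.203,0.0,0.242],0.0],[[-0.007,0.145,-0.037],[-0.25,0.0,0.298],0.0],[[-0.013,0.167,-0.046],[-0.297,0.0,0.354],0.0],[[-0.021,0.187,-0.055],[-0.345,0.0,0.411],0.0]]}}

```text
clock: 19.6
tool_pos: [0.483, -0.0053, 0.2174]
orientation: [[0.752, 0.194, 0.631], [0.148, -0.981, 0.125], [0.643, -0.001, -0.766]]
force: [0.3, 0.2, -2.4]
gripper_width: 0.0128
gripper_force: 60.4
```

Call:
{"name": "step_arm", "arguments": {"steps": [[[-0.002,0.023,-0.003],[-0.048,0.0,0.057],0.0],[[-0.006,0.045,-0.007],[-0.095,0.0,0.113],0.0],[[-0.012,0.066,-0.013],[-0.142,0.0,0.169],0.0],[[-0.021,0.086,-0.019],[-0.187,0.0,0.223],0.0],[[-0.03,0.105,-0.026],[-0.23,0.0,0.274],0.0],[[-0.041,0.122,-0.033],[-0.271,0.0,0.323],0.0],[[-0.052,0.139,-0.04],[-0.31,0.0,0.369],0.0],[[-0.063,0.154,-0.046],[-0.345,0.0,0.411],0.0]]}}

```text
clock: 20.4
tool_pos: [0.4362, -0.1712, 0.2118]
orientation: [[0.722, -0.334, 0.606], [-0.257, -0.942, -0.214], [0.642, -0.001, -0.766]]
force: [0.1, 0.3, -1.9]
gripper_width: 0.0129
gripper_force: 60.4
```

Call:
{"name": "step_arm", "arguments": {"steps": [[[-0.004,0.018,-0.001],[-0.032,0.0,0.038],0.0],[[-0.007,0.034,-0.001],[-0.061,0.0,0.072],0.0],[[-0.01,0.048,-0.002],[-0.085,0.0,0.102],0.0],[[-0.013,0.059,-0.003],[-0.106,0.0,0.126],0.0],[[-0.014,0.069,-0.003],[-0.122,0.0,0.145],0.0],[[-0.016,0.075,-0.003],[-0.134,0.0,0.159],0.0],[[-0.017,0.079,-0.003],[-0.141,0.0,0.168],0.0],[[-0.017,0.081,-0.003],[-0.143,0.0,0.17],0.0]]}}

```text
clock: 21.2
tool_pos: [0.3959, -0.2409, 0.203]
orientation: [[0.65, -0.529, 0.545], [-0.406, -0.848, -0.34], [0.643, 0.0, -0.766]]
force: [-0.5, -0.6, -2.6]
gripper_width: 0.0126
gripper_force: 60.6
```

Run:
```python
from b import *
rel(*B[-1])
a=grab('scene');b=grab('side')
cv2.imwrite('pics/q1.png',np.vstack([np.hstack([cv2.resize(a['color'][140:250,170:290],(360,330)),cv2.resize(a['color'][160:230,350:440],(424,330))]),cv2.resize(b['color'][180:380,160:440],(784,270)) if 0 else cv2.copyMakeBorder(cv2.resize(b['color'][200:380,220:440],(330,270)),0,0,0,454,0)]))
# rim plane and circle
for f,bx in((a,(175,150,260,225)),(b,(255,200,380,310))):
    W=cloud(f)[bx[1]:bx[3],bx[0]:bx[2]].reshape(-1,3);W=W[(W[:,2]>.12)&(np.hypot(W[:,0]-.497,W[:,1]+.305)<.085)]
    az=np.arctan2(W[:,1]+.305,W[:,0]-.497); r=np.hypot(W[:,0]-.497,W[:,1]+.305)
    out=[]
    for t in np.arange(-np.pi,np.pi,np.pi/6):
        m=(np.abs((az-t+np.pi)%(2*np.pi)-np.pi)<.26)&(r>.058)
        if m.sum()>3: q=W[m]; j=q[:,2]>np.percentile(q[:,2],70); out.append((round(np.degrees(t)),*q[j].mean(0).round(3),round(r[m].max(),3)))
    for x in out: print(*x)
```

```text
t 21.2 q [-0.76 -0.62  2.12  0.16  0.96  1.32] tcp [ 0.3959 -0.2409  0.203 ] F [-0.5 -0.6 -2.6] w 0.0126
shift [-0.0034, 0.0008, -0.0024] turn [-0.0003, -0.0001, 0.0004] mm 4 deg 0.0
-180 0.437 -0.305 0.169 0.064
-150 0.442 -0.336 0.168 0.067
-120 0.461 -0.357 0.167 0.07
-90 0.498 -0.372 0.165 0.07
-60 0.527 -0.368 0.163 0.072
-30 0.561 -0.341 0.162 0.076
0 0.57 -0.308 0.161 0.075
30 0.555 -0.266 0.162 0.073
60 0.526 -0.244 0.165 0.07
90 0.5 -0.239 0.166 0.069
120 0.464 -0.253 0.168 0.066
150 0.432 -0.261 0.183 0.085
-180 0.434 -0.303 0.172 0.065
-150 0.439 -0.334 0.172 0.067
-120 0.458 -0.36 0.17 0.07
-90 0.491 -0.374 0.168 0.071
-60 0.528 -0.368 0.166 0.073
-30 0.558 -0.34 0.163 0.073
0 0.567 -0.305 0.163 0.074
30 0.555 -0.27 0.163 0.072
60 0.527 -0.247 0.165 0.071
90 0.494 -0.241 0.168 0.067
120 0.464 -0.252 0.17 0.067
150 0.429 -0.265 0.185 0.085
```

View pics/q1.png

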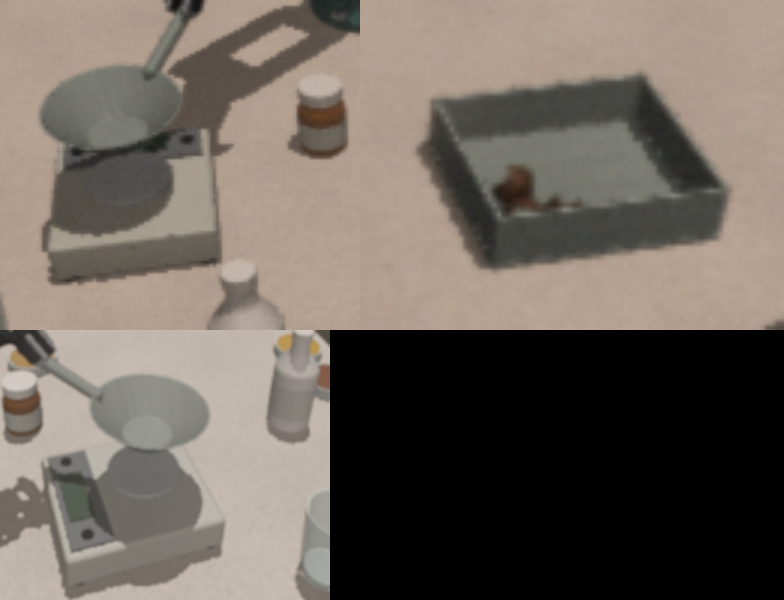

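The dish hangs over the plate, tilted about 3.7° forward (rim front 0.162, back 0.170). The tray still holds the lumps; at least two are visible. I'll level the dish about its base and lower it.

```bash
cat >> h.py <<'E'
def corr(slope_xy,base,target):
    from rig import env
    o=env.observe(); n=np.array([-slope_xy[0],-slope_xy[1],1.]); n/=np.linalg.norm(n)
    v=np.cross(n,[0,0,1]); Rc=Ro.from_rotvec(v).as_matrix()
    return Rc@o['orientation'], np.array(target)+Rc@(o['tool_pos']-np.array(base))
E
python3 - <<'E'
from plan import *
q=[-.76,-.62,2.12,.16,.96]
g=corr((-.065,0),(.499,-.3057,.124),(.497,-.3055,.086)); rel(*g); emit([g],q)
E
```

```text
t 21.3 q [-0.76 -0.62  2.11  0.16  0.96  1.32] tcp [ 0.3961 -0.2408  0.2032] F [-0.   0.3 -1.9] w 0.0126
shift [-0.0334, 0.0035, 0.0305] turn [0.0263, 0.055, 0.0221] mm 45 deg 3.7
limit margin 0.112 max rate 0 end q [-0.83 -0.65  2.24  0.29  0.84  1.19]
[[[-0.033, 0.003, 0.03], [0.026, 0.055, 0.022], 0.0]]
```

Call:
{"name": "step_arm", "arguments": {"steps": [[[-0.006,0.0,0.006],[0.005,0.01,0.005],0.0],[[-0.013,0.001,0.012],[0.01,0.022,0.009],0.0],[[-0.02,0.002,0.018],[0.016,0.033,0.013],0.0],[[-0.027,0.003,0.024],[0.021,0.044,0.018],0.0],[[-0.033,0.003,0.03],[0.026,0.055,0.022],0.0],[[-0.033,0.003,0.03],[0.026,0.055,0.022],0.0],[[-0.033,0.003,0.03],[0.026,0.055,0.022],0.0]]}}

```text
clock: 22.0
tool_pos: [0.3892, -0.2404, 0.1588]
orientation: [[0.606, -0.529, 0.594], [-0.406, -0.848, -0.341], [0.684, -0.034, -0.729]]
force: [0.2, -0.6, -2.0]
gripper_width: 0.0128
gripper_force: 60.1
```

```bash
cat >> h.py <<'E'
def rim():
    a=grab('scene');b=grab('side'); c=np.array([.497,-.3055])
    for f,bx in((a,(170,150,265,235)),(b,(250,210,385,330))):
        W=cloud(f)[bx[1]:bx[3],bx[0]:bx[2]].reshape(-1,3);W=W[W[:,2]>.09]
        d=W[:,:2]-c; r=np.hypot(*d.T); az=np.arctan2(d[:,1],d[:,0]); Q=[]
        for t in np.radians([-180,-150,-120,-90,-60,-30,0,30,60,90]):
            m=(np.abs((az-t+np.pi)%(2*np.pi)-np.pi)<.26)&(r>.058)&(r<.082)
            if m.sum()>3: q=W[m]; Q.append(q[q[:,2]>np.percentile(q[:,2],70)].mean(0))
        Q=np.array(Q); s=np.linalg.lstsq(np.c_[Q[:,:2]-c,np.ones(len(Q))],Q[:,2],rcond=None)[0]
        k=np.linalg.lstsq(np.c_[2*Q[:,:2],np.ones(len(Q))],(Q[:,:2]**2).sum(1),rcond=None)[0]
        print('slope',s[:2].round(4),'z',s[2].round(4),'centre',k[:2].round(4),'r',np.sqrt(k[2]+k[0]**2+k[1]**2).round(4))
E
python3 - <<'E'
from h import *
from rig import env
o=env.observe();print(o['clock'],o['tool_pos'],o['force']);rim()
E
```

```text
22.0 [ 0.38915917 -0.24040543  0.15875764] [ 0.2116254  -0.55661444 -2.01294027]
slope [0.0137 0.0019] z 0.1285 centre [ 0.4989 -0.3054] r 0.0668
slope [-0.0018 -0.0035] z 0.1311 centre [ 0.4966 -0.3072] r 0.0666
```

Call:
{"name": "step_arm", "arguments": {"steps": [[[-0.001,0,0.002],[0,0,0],0.0],[[-0.003,0,0.003],[0,0,0],0.0],[[-0.004,0,0.004],[0,0,0],0.0],[[-0.006,0,0.006],[0,0,0],0.0],[[-0.007,0,0.007],[0,0,0],0.0],[[-0.007,0,0.007],[0,0,0],0.0]]}}

```text
clock: 22.7
tool_pos: [0.3891, -0.2396, 0.1485]
orientation: [[0.607, -0.528, 0.593], [-0.406, -0.848, -0.34], [0.683, -0.034, -0.729]]
force: [-0.5, 0.2, -2.2]
gripper_width: 0.0127
gripper_force: 60.7
```

Call:
{"name": "step_arm", "arguments": {"steps": [[[-0.001,0,0.001],[0,0,0],0.0],[[-0.001,0,0.001],[0,0,0],0.0]]}}

```text
clock: 22.9
tool_pos: [0.3892, -0.2397, 0.1475]
orientation: [[0.607, -0.528, 0.594], [-0.405, -0.848, -0.341], [0.684, -0.034, -0.729]]
force: [0.2, -0.0, -2.6]
gripper_width: 0.013
gripper_force: 60.9
```

Call:
{"name": "step_arm", "arguments": {"steps": [[[-0.001,0,0.001],[0,0,0],0.0],[[-0.001,0,0.001],[0,0,0],0.0]]}}

```text
clock: 23.1
tool_pos: [0.3891, -0.2396, 0.146]
orientation: [[0.607, -0.528, 0.594], [-0.405, -0.848, -0.341], [0.684, -0.034, -0.729]]
force: [0.6, -0.2, -2.5]
gripper_width: 0.0128
gripper_force: 60.8
```

Call:
{"name": "step_arm", "arguments": {"steps": [[[-0.001,0,0.001],[0,0,0],0.0],[[-0.001,0,0.001],[0,0,0],0.0]]}}

```text
clock: 23.3
tool_pos: [0.3892, -0.2396, 0.1447]
orientation: [[0.607, -0.528, 0.594], [-0.405, -0.848, -0.341], [0.684, -0.034, -0.729]]
force: [-0.2, 0.2, -1.0]
gripper_width: 0.0128
gripper_force: 60.2
```

Call:
{"name": "step_arm", "arguments": {"steps": [[[-0.0005,0,0.0005],[0,0,0],0.0],[[-0.0005,0,0.0005],[0,0,0],0.0]]}}

```text
clock: 23.5
tool_pos: [0.3892, -0.2397, 0.1443]
orientation: [[0.607, -0.528, 0.594], [-0.405, -0.848, -0.341], [0.684, -0.034, -0.729]]
force: [0.7, 0.2, -1.4]
gripper_width: 0.0127
gripper_force: 60.1
```

Run:
```python
from h import *
from rig import env
o=env.observe();print(o['clock'],o['tool_pos'],o['force'],o['ft_torque']);rim()
```

```text
23.5 [ 0.38924215 -0.23966621  0.14427727] [ 0.72238352  0.2347418  -1.40248379] [ 0.38162255  0.65728153 -0.01962305]
slope [0.0168 0.006 ] z 0.1149 centre [ 0.4994 -0.3051] r 0.0666
slope [ 0.0058 -0.0089] z 0.1164 centre [ 0.4963 -0.3061] r 0.0665
```

Call:
{"name": "step_arm", "arguments": {"steps": [[[-0.0005,0,0.0005],[0,0,0],0.0],[[-0.0005,0,0.0005],[0,0,0],0.015],[[-0.0005,0,0.0005],[0,0,0],0.02],[[-0.0005,0,0.0005],[0,0,0],0.03],[[-0.0005,0,0.0005],[0,0,0],0.05],[[-0.0005,0,0.0005],[0,0,0],0.07],[[-0.0005,0,0.0005],[0,0,0],0.085],[[-0.0005,0,0.0005],[0,0,0],0.085]]}}

```text
clock: 24.4
tool_pos: [0.3892, -0.2396, 0.1435]
orientation: [[0.607, -0.528, 0.594], [-0.405, -0.848, -0.341], [0.684, -0.034, -0.729]]
force: [0.2, 0.1, 0.0]
gripper_width: 0.0846
gripper_force: 0.0
```

Run:
```python
from plan import *
from rig import env
o=env.observe();print(o['clock'],o['force'],o['gripper_width'],o['joint_pos'].round(2));rim()
R,p=o['orientation'],o['tool_pos'];z=R[:,2]; q=o['joint_pos'][:5]
for a,b in((.08,0),(.05,.05),(.03,.1),(0,.12),(0,.18)):
    emit([(R,p-a*z+[0,0,b])],q)
```

```text
24.4 [0.20182301 0.05816276 0.00087861] 0.08463011682509945 [-0.83 -0.64  2.27  0.29  0.8   1.19]
slope [0.0133 0.0029] z 0.1143 centre [ 0.4994 -0.3049] r 0.0666
slope [-0.0021 -0.0078] z 0.1163 centre [ 0.4966 -0.3061] r 0.0667
limit margin -0.102 max rate 0 end q [-0.93 -0.86  2.24  0.31  1.07  1.16]
[[[0.0, 0.0, -0.08], [-0.0, 0.0, 0.0], 0.0]]
limit margin -0.032 max rate 0 end q [-0.88 -0.79  2.16  0.28  1.07  1.21]
[[[0.034, -0.002, -0.086], [-0.0, 0.0, 0.0], 0.0]]
limit margin 0.014 max rate 0 end q [-0.86 -0.75  2.07  0.26  1.1   1.25]
[[[0.068, -0.003, -0.103], [-0.0, 0.0, 0.0], 0.0]]
limit margin 0.075 max rate 0 end q [-0.83 -0.69  2.05  0.24  1.06  1.27]
[[[0.082, -0.004, -0.087], [-0.0, 0.0, 0.0], 0.0]]
limit margin 0.085 max rate 0 end q [-0.83 -0.67  1.93  0.23  1.17  1.3 ]
[[[0.123, -0.006, -0.131], [-0.0, 0.0, 0.0], 0.0]]
```

Call:
{"name": "step_arm", "arguments": {"steps": [[[0.007,0,-0.007],[0,0,0],0.085],[[0.02,-0.001,-0.021],[0,0,0],0.085],[[0.041,-0.002,-0.044],[0,0,0],0.085],[[0.062,-0.003,-0.066],[0,0,0],0.085],[[0.083,-0.004,-0.088],[0,0,0],0.085],[[0.103,-0.005,-0.109],[0,0,0],0.085],[[0.103,-0.005,-0.109],[0,0,0],0.085],[[0.103,-0.005,-0.109],[0,0,0],0.085]]}}

```text
clock: 25.3
tool_pos: [0.3897, -0.24, 0.2948]
orientation: [[0.606, -0.528, 0.595], [-0.404, -0.848, -0.342], [0.685, -0.033, -0.728]]
force: [0.6, 0.4, -0.8]
gripper_width: 0.085
gripper_force: 0.0
```

Run:
```python
from plan import *
from rig import env
o=env.observe();print(o['clock'],o['force'],o['tool_pos'].round(3));rim()
a=pickle.load(open('pics/scene.pkl','rb'));b=pickle.load(open('pics/side.pkl','rb'));w=env.grab_frame('wrist')
h=lambda x,W,H:cv2.resize(x,(W,H))
cv2.imwrite('pics/f1.png',np.vstack([np.hstack([h(a['color'][140:290,170:440],480,270),h(b['color'][150:200,225:310],320,270)]),np.hstack([h(b['color'][130:380,130:490],400,290),h(w['color'],400,290)])]))
```

```text
25.3 [ 0.61536999  0.35138376 -0.76552023] [ 0.39  -0.24   0.295]
slope [ 0.0101 -0.0022] z 0.1145 centre [ 0.5001 -0.3052] r 0.0665
slope [-0.0017 -0.0076] z 0.1162 centre [ 0.4965 -0.3061] r 0.0667
```

View pics/f1.png

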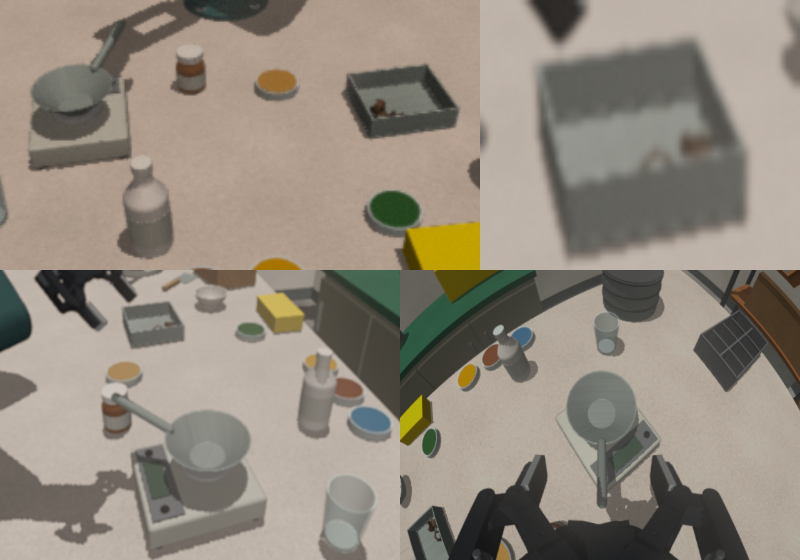

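The dish stands on the plate, empty and level. To count the lumps I'll zoom the wrist view of the tray (about (430,540) in the collage).

Run:
```python
from h import *
w=grab('wrist')['color']; cv2.imwrite('pics/t1.png',cv2.resize(w[320:400,0:110],(770,560),interpolation=cv2.INTER_CUBIC))
```

```text
(no output)
```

View pics/t1.png

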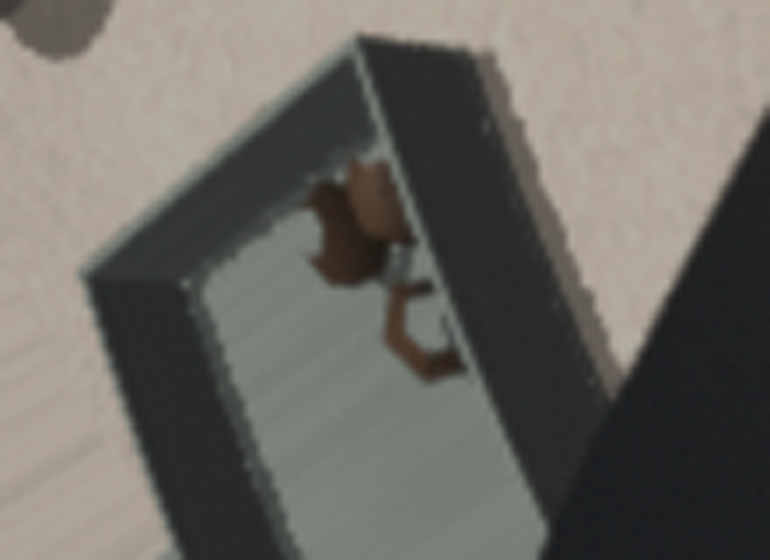

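The zoom shows all three lumps in the tray's corner, at about (345,235), (380,200) and (425,335). The tray has not moved, so I'll hand in.

```bash
python3 -c "
from rig import env
print(env.hand_in())"
```

```text
the job is handed in; nothing more can be done
None
```

I handed the job in at about 25 s of the 61 s allowed: all three lumps are in the tray, and the empty dish stands upright on the balance plate, released, with nothing else seen to be disturbed; no verdict was returned.

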